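# Pack the tins into two food parcels

### The job

Finish packing the two open food parcels with the five tins standing on the bench. In the empty half of the large family carton, stack the three wide tins one centred on another, the tallest standing on the carton floor, the middle one on it and the shortest on top; in the empty half of the small carton, stack the two narrow tins the same way, the tall one below and the short one on it. Leave the jam jar and the little stock-cube packet standing where they are.

Things in the scene. Friction and masses are not known exactly. Their poses are not given: they have to be found in the camera images.
- wide_tall: Steel food tin, closed round cylinder standing upright; 68 mm diameter, 83 mm tall, paper label with a brown band. Origin: centre of its underside, z up. It is loose, stands on the work surface somewhere in the middle among the others, and has a flat top rim. About 0.26 kg.
- wide_mid: Steel food tin, closed round cylinder standing upright; 68 mm diameter, 60 mm tall, paper label with a brown band. Origin: centre of its underside, z up. It is loose, stands on the work surface somewhere in the middle among the others, and has a flat top rim. About 0.20 kg.
- wide_short: Steel food tin, closed round cylinder standing upright; 68 mm diameter, 38 mm tall, bare metal with a ring-pull. Origin: centre of its underside, z up. It is loose, stands on the work surface somewhere in the middle among the others, and has a flat top rim. About 0.13 kg.
- narrow_tall: Steel food tin, closed round cylinder standing upright; 54 mm diameter, 88 mm tall, paper label with a brown band. Origin: centre of its underside, z up. It is loose, stands on the work surface somewhere in the middle among the others, and has a flat top rim. About 0.20 kg.
- narrow_short: Steel food tin, closed round cylinder standing upright; 54 mm diameter, 45 mm tall, paper label with a brown band. Origin: centre of its underside, z up. It is loose, stands on the work surface somewhere in the middle among the others, and has a flat top rim. About 0.10 kg.
- family_box: Large open brown carton, fixed, 300 mm (its x) by 210 mm (its y), walls 60 mm high, walls and floor 4 mm thick. Origin: centre of its underside; x points to the packed far half, with flat packets up to 44 mm high. Its empty half faces the robot: inside, x = -146 to -7 mm, middle at x = -77, y = 0, inner width 202 mm. Left or right of the tins, turned up to 0.25 rad.
- single_box: Small open brown carton, fixed, 220 mm (its x) by 160 mm (its y), walls 55 mm high, walls and floor 4 mm thick. Origin: centre of its underside; x points to the packed far half, with flat packets up to 42 mm high. Its empty half faces the robot: inside, x = -106 to 16 mm, middle at x = -45, y = 0, inner width 152 mm. Left or right of the tins, turned up to 0.25 rad.
- jam_jar: Bystander among the tins: amber glass jar with a brass-coloured screw lid, 60 mm diameter, 80 mm tall, loose. Origin: centre of its underside.
- stock_cubes: Bystander among the tins: small rectangular white packet with a yellow band, 62 x 44 mm (its x, y) and 55 mm tall, loose. Origin: centre of its underside.

How it is judged:
By the outcome, as a careful person would: the job done as asked, in the order asked, and still so for the second after the job is handed in, with the robot touching nothing.
It also fails if it takes over 136 s, if anything falls off the work surface, if the arm or the gripper's body presses on something with over 40 N, if the wrist force passes 120 N, or if a joint passes its speed limit or range.

### The arm

A 6-joint arm with a two-finger parallel gripper is mounted at the origin on the work surface. World frame = base frame: x ahead of the robot, y to its left, z up, the work surface at z = 0. Lengths are in mm, angles in rad, forces in N, time in s.
With the tool pointing down it reaches from about 350 to 875 mm from the base axis. Payload 4.2 kg.
Tool frame: the origin (TCP) lies on the front face of the gripper's body, between the roots of the fingers; the fingertips stand 70 mm ahead of it and the grasp point (between the pads) lies 51 mm ahead of it; z points along the fingers, y is the direction in which the jaws open and shut (so a half turn about z gives the same grasp; the last joint's range is limited). The gripper opens to 87 mm and grips with 3 to 60 N. Pads are 19 mm wide; open, the fingers measure 117 mm over their backs; the gripper's body (75 mm by 190 mm) begins 51 mm behind the grasp point.
Start: joints at [1.482, 0.385, 0.008, 0, -1.194, -0.259], TCP at [212.986, 587.568, 292.25] pointing down, gripper open.
Joint ranges: [-3.14, 3.14], [-1.21, 2.06], [-1.07, 1.41], [-3.16, 2.05], [-2.99, -0.16], [-3.1, 3.1]. Speed limits (rad/s): [2.79, 2.79, 3.14, 3.14, 3.14, 3.14].

### API

Orientations are given as [roll, pitch, yaw] about the fixed x, y, z axes, in that order (R = Rz(yaw) Ry(pitch) Rx(roll)).
In Python, from plant import observe, eyes, workorder gives the robot as it stands.
- The arm moves only by the tool move_arm, never from a script. Its argument "moves" is a list of rows, each an object of numbers: "rx", "ry", "rz": the turn, a rotation vector about the world's x, y, z in rad; "dx", "dy", "dz": the shift along the world's x, y, z in m; "hand": the finger opening in m, from 0 to 0.087. A call has exactly 5 rows; each row shifts and turns the pose as measured when the row begins; what a row does not reach is not made up. A row lasts 1/8 s, in which the tool goes at most 62.5 mm and 10.7 degrees, less where a joint would pass 70% of its speed; a pose out of reach is approached as far as the arm can. A call with a gripper value outside its range is refused whole. The fingers move at their own pace and stop on an object; the grip force is fixed at half the most. Time passes only in rows, so rows that do not move let the fingers close, or fill a call up. It gives the time, the measured TCP pose, the force and the opening at its end, in the units of the state.
- observe(): the state, without advancing time (a new reading comes with each control period).
- eyes.snapshot(name): name is "scene" or "side" or "wrist"; returns a dict with "img" (400x640x3 uint8, red, green, blue), "z_map" (400x640 float32, mm along the optical axis (not along the pixel's ray), 0 where there is no reading), "fx", "fy", "cx", "cy" (pixels), "extrinsics" (4x4, takes a point from camera to world coordinates); the wrist camera has in their place "tool_from_camera" (4x4, takes a point from camera to tool coordinates, whose origin is the TCP and whose axes are the flange's). Camera axes: x right, y down, z forward; pixel columns grow to the right and rows downward; lengths in mm; the calibration is good to about 2 mm. A picture is of the moment at which its call begins: read the wrist's pose just before it.
- workorder.job_done(): hands the job in, once; it reports no verdict.
The state is a dict: "t": time; "q": joint angles; "qd": joint speeds; "tau": joint torques, N m; "ee_pos": TCP position; "tool_rot": TCP orientation; "force": force on the tool from outside, world axes, zero at the start; "ft_torque": the same for the moment, N m; "grip_width": finger opening in mm.
Only numpy, scipy, OpenCV 4.12 (cv2) and the standard library are available. Lean on these libraries where they do the work, as an engineer would, in place of code of your own. Each camera call takes 0.05 s, during which the arm holds its last target.

## Working session

There is one attempt and no reset: what is moved stays moved. The work goes in short steps, Python scripts to look and compute and a tool call to move; the robot and the scene stay as the last step left them, time stands still between calls to the robot, and variables do not carry over. Pictures are saved under pics/ and viewed, and the job is handed in when it is done.

Besides the shell and the picture viewer there is one more tool, called after "Emit:" as a command line: name --argument value ..., lists and objects as JSON in quotes. move_arm: Moves the arm, as the interface text tells. Its arguments: {"type":"object","properties":{"moves":{"type":"array","items":{"type":"object","properties":{"rx":{"type":"number"},"ry":{"type":"number"},"rz":{"type":"number"},"dx":{"type":"number"},"dy":{"type":"number"},"dz":{"type":"number"},"hand":{"type":"number"}}}}},"required":["moves"]}

```bash
ls; mkdir -p pics
python3 - <<'E'
from plant import observe, eyes
import cv2,numpy as np,pickle
print(observe())
for n in ["scene","side","wrist"]:
    o=observe(); s=eyes.snapshot(n); s['o']=o
    pickle.dump(s,open(f'{n}0.pkl','wb'))
    cv2.imwrite(f'pics/{n}0.png',s['img'][:,:,::-1])
    print(n,s['fx'],s['cx'],s['cy'],s.get('extrinsics',s.get('tool_from_camera')))
E
```

```text
pics
{'t': 0.0, 'q': array([ 1.48157966e+00,  3.85566895e-01,  6.61302426e-03, -5.08099022e-04,
       -1.19396833e+00, -2.58605945e-01]), 'qd': array([ 0.00050678,  0.00162394, -0.0001673 ,  0.00020563,  0.00044272,
       -0.00054298]), 'tau': array([-8.99235511e-04, -3.90668428e+01,  1.87406391e+01,  4.21988457e+00,
        1.10093740e-02, -1.86560987e-04]), 'ee_pos': array([212.84979928, 587.16163856, 291.14682143]), 'tool_rot': array([ 3.13941671e+00, -8.73139541e-05, -3.48009986e-01]), 'force': array([-0.67292163, -0.27090519,  0.07763513]), 'ft_torque': array([ 0.01414679, -0.01140288,  0.02288464]), 'grip_width': 87.14521181299065}
scene 407.90876784642506 321.47073671777076 192.51922546772988 [[ 8.39450469e-01  4.47697801e-01 -3.08041538e-01  9.25087967e+02]
 [ 5.43325020e-01 -7.02886890e-01  4.59072917e-01 -5.55548808e+02]
 [-1.09924227e-02 -5.52735650e-01 -8.33284146e-01  1.01481499e+03]
 [ 0.00000000e+00  0.00000000e+00  0.00000000e+00  1.00000000e+00]]
side 386.5140798573656 320.1434350232065 207.3189488988011 [[-9.84016882e-01 -9.16634274e-02  1.52671519e-01  4.48460424e+02]
 [-1.78051999e-01  4.92613600e-01 -8.51838792e-01  7.27567248e+02]
 [ 2.87439675e-03 -8.65407221e-01 -5.01060955e-01  4.71516391e+02]
 [ 0.00000000e+00  0.00000000e+00  0.00000000e+00  1.00000000e+00]]
wrist 333.9614092876385 320.3609293454889 199.5537097700709 [[ 2.65698288e-04 -9.64609933e-01 -2.63680879e-01  7.27961474e+01]
 [ 9.99999901e-01  3.50645033e-04 -2.75095488e-04 -5.57378423e-01]
 [ 3.57818231e-04 -2.63680779e-01  9.64609931e-01 -9.22755704e+01]
 [ 0.00000000e+00  0.00000000e+00  0.00000000e+00  1.00000000e+00]]
```

View pics/scene0.png

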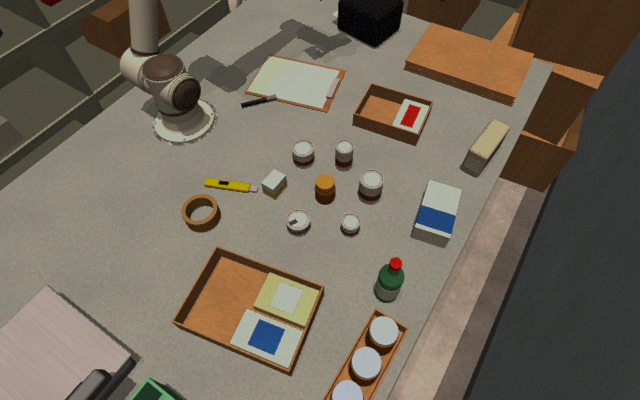

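View pics/side0.png

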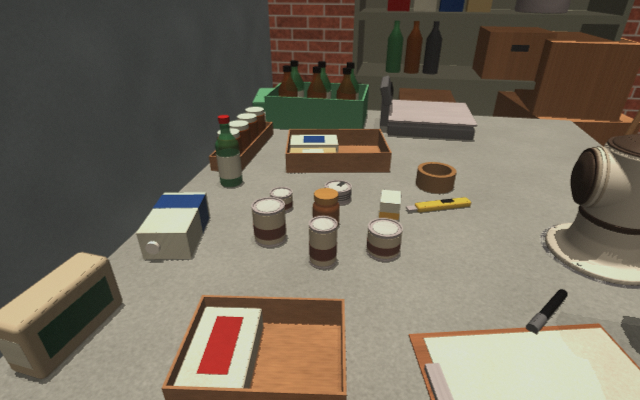

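View pics/wrist0.png

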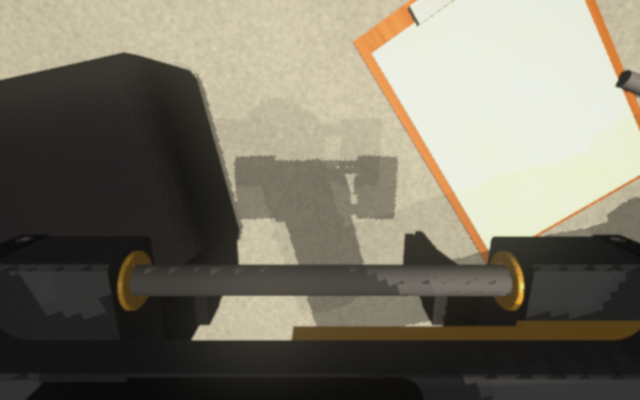

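Scene view: wide_mid about (303,152), narrow_tall (344,152), wide_tall (371,184), wide_short (298,221), narrow_short (350,224), jar (325,187), packet (274,182). The family carton is around (250,308) and the small carton around (393,113). The side view agrees. Next I measure positions from the depth maps of both views.

```bash
cat > h.py <<'E'
import numpy as np,cv2,pickle
def cloud(s,T=None):
    T=s['extrinsics'] if T is None else T
    z=s['z_map'].astype(float); v,u=np.mgrid[:400,:640]
    P=np.stack([(u-s['cx'])/s['fx']*z,(v-s['cy'])/s['fy']*z,z],-1)
    W=P@T[:3,:3].T+T[:3,3]; W[z<=0]=np.nan
    return W
def proj(s,p):
    T=np.linalg.inv(s['extrinsics']); c=T[:3,:3]@np.asarray(p,float)+T[:3,3]
    return s['fx']*c[0]/c[2]+s['cx'], s['fy']*c[1]/c[2]+s['cy']
def circ(P):
    A=np.c_[2*P[:,:2],np.ones(len(P))]; x=np.linalg.lstsq(A,(P[:,:2]**2).sum(1),rcond=None)[0]
    return x[:2],np.sqrt(x[2]+x[0]**2+x[1]**2)
E
python3 - <<'E'
from h import *
for n in ['scene','side']:
    s=pickle.load(open(n+'0.pkl','rb')); W=cloud(s)
    Z=W[...,2]
    # table level check
    flat=np.isfinite(Z)&(abs(Z)<12)&(W[...,0]>250)&(W[...,0]<800)&(abs(W[...,1])<500)
    p=W[flat]; A=np.c_[p[:,:2],np.ones(len(p))]; print(n,'plane',np.linalg.lstsq(A,p[:,2],rcond=None)[0],np.median(p[:,2]))
    m=(np.isfinite(Z)&(Z>18)&(Z<150)&(W[...,0]>250)&(W[...,0]<900)&(abs(W[...,1])<560)).astype(np.uint8)
    k,L,st,c=cv2.connectedComponentsWithStats(m)
    for i in range(1,k):
        if st[i,4]<80: continue
        q=W[L==i]; zt=np.percentile(q[:,2],90); top=q[q[:,2]>zt-5]
        lo,hi=np.percentile(top[:,:2],[1,99],axis=0)
        r=cv2.minAreaRect(top[:,:2].astype(np.float32))
        print(np.round(c[i]),st[i,4],'z90',round(zt,1),'mid',np.round((lo+hi)/2),'ext',np.round(hi-lo),'mean',np.round(top[:,:2].mean(0)),'rect',np.round(r[0]),np.round(r[1]),round(r[2],1))
E
```

```text
scene plane [-2.46999354e-03 -4.09627017e-04  3.23106816e+00] 1.6784677794767617
[397. 113.] 2110 z90 54.6 mid [588. 379.] ext [232. 186.] mean [586. 376.] rect [586. 380.] [221. 168.] 8.1
[479. 146.] 670 z90 102.1 mid [882. 378.] ext [ 34. 153.] mean [885. 369.] rect [882. 378.] [156.  36.] 89.4
[303. 152.] 488 z90 61.2 mid [435.  76.] ext [65. 65.] mean [435.  77.] rect [436.  76.] [64. 69.] 35.6
[344. 153.] 453 z90 88.8 mid [551. 128.] ext [51. 51.] mean [551. 128.] rect [551. 127.] [51. 55.] 58.5
[274. 182.] 449 z90 58.0 mid [427. -63.] ext [44. 61.] mean [428. -64.] rect [428. -62.] [46. 64.] 1.3
[371. 185.] 665 z90 83.9 mid [674.  71.] ext [64. 64.] mean [673.  72.] rect [673.  73.] [65. 68.] 29.0
[325. 188.] 488 z90 82.7 mid [567.  -5.] ext [50. 51.] mean [567.  -5.] rect [568.  -4.] [51. 52.] 36.9
[435. 209.] 1728 z90 66.9 mid [857.  98.] ext [ 85. 166.] mean [861. 100.] rect [868.  99.] [ 93. 167.] 11.2
[200. 211.] 749 z90 50.9 mid [ 311. -252.] ext [97. 96.] mean [ 311. -253.] rect [ 311. -251.] [98. 98.] 80.2
[298. 221.] 484 z90 39.7 mid [ 557. -128.] ext [64. 64.] mean [ 
[... 944 characters left out ...]
 53. 174.] mean [551. 123.] rect [561.  67.] [ 52. 183.] 10.1
[271. 214.] 1587 z90 80.6 mid [673.  74.] ext [64. 66.] mean [673.  76.] rect [673.  74.] [67. 67.] 37.7
[390. 204.] 532 z90 55.0 mid [427. -60.] ext [42. 63.] mean [427. -56.] rect [427. -60.] [43. 66.] 0.5
[175. 224.] 3031 z90 64.0 mid [855. 103.] ext [ 88. 170.] mean [858. 116.] rect [868. 101.] [ 95. 167.] 11.0
[384. 236.] 1103 z90 58.4 mid [435.  78.] ext [63. 65.] mean [435.  79.] rect [436.  78.] [67. 68.] 9.3
[ 63. 312.] 7050 z90 99.3 mid [882. 384.] ext [ 35. 152.] mean [883. 388.] rect [885. 383.] [158.  36.] 86.9
[240. 348.] 10763 z90 54.1 mid [586. 383.] ext [233. 183.] mean [590. 400.] rect [588. 381.] [220. 163.] 8.1
```

```bash
cat >> h.py <<'E'
def rt(a): return np.array([[np.cos(a),-np.sin(a)],[np.sin(a),np.cos(a)]])
FC,FA=np.array([598,-386.]),np.radians(11.6)
SC,SA=np.array([587,381.]),np.radians(8.1)
FT=FC+rt(FA)@[-77,0]; ST=SC+rt(SA)@[-45,0]
E
python3 - <<'E'
from h import *
print(FT,ST)
for n in ['scene','side']:
    s=pickle.load(open(n+'0.pkl','rb')); W=cloud(s); im=s['img'][:,:,::-1].copy()
    for C,A,lx,ly,h,T in [(FC,FA,150,105,60,FT),(SC,SA,110,80,55,ST)]:
        pts=[proj(s,[*(C+rt(A)@[a*lx,b*ly]),h]) for a,b in [(1,1),(1,-1),(-1,-1),(-1,1)]]
        cv2.polylines(im,[np.int32(np.round(pts))],True,(0,255,0),1)
        u,v=proj(s,[*T,4]); cv2.circle(im,(int(u),int(v)),2,(255,0,0),-1)
        m=np.hypot(*(np.moveaxis(W[...,:2],-1,0)-T[:,None,None]))<40
        print(n,'floor z',np.nanmedian(W[...,2][m]))
    for x,y,z in [(435.5,77,60),(673,73,83),(557,-127,38),(551,128.5,88),(684,-57,45)]:
        u,v=proj(s,[x,y,z]); cv2.circle(im,(int(u),int(v)),2,(255,0,255),-1)
    cv2.imwrite(f'pics/{n}chk.png',im)
E
```

```text
[ 522.57270578 -401.48299993] [542.4489354  374.65944456]
scene floor z 5.176560297132255
scene floor z 5.32932708463477
side floor z 3.8365859240620637
side floor z 3.5845260513170842
```

View pics/scenechk.png

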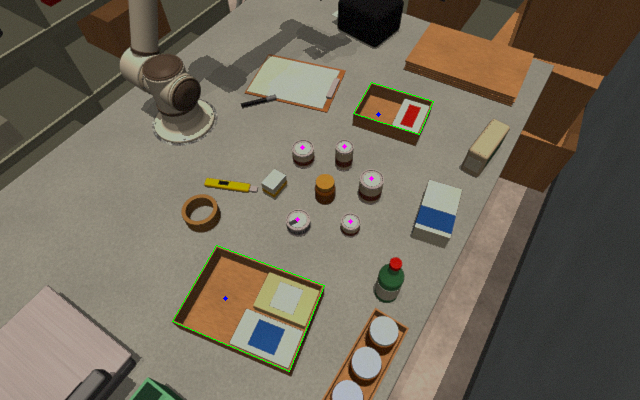

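View pics/sidechk.png

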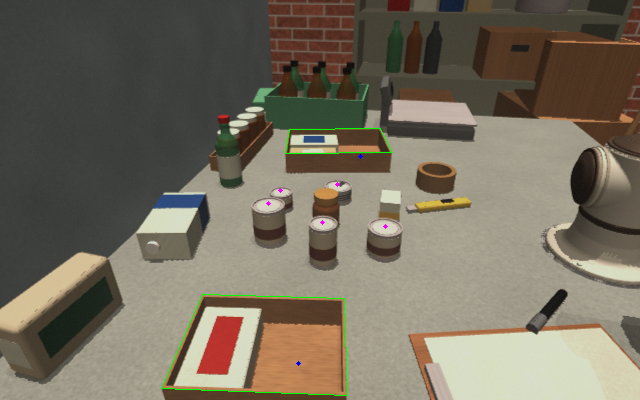

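Emit:
move_arm --moves '[{"dx":0.05,"dy":-0.03,"rz":-0.15},{"dx":0.05,"dy":-0.03,"rz":-0.15},{"dx":0.05,"dy":-0.03,"rz":-0.15},{"dx":0.05,"dy":-0.03},{"dx":0.05,"dy":-0.03}]'

```text
invalid input
```

The drawn outlines sit on both carton rims. The blue targets fall in the empty halves, at (225,298) and (378,114) in the scene view, and the tin centres match. The move was refused, so I'll fill in every field.

Emit:
move_arm --moves '[{"dx":0.05,"dy":-0.05,"dz":0,"rx":0,"ry":0,"rz":-0.15,"hand":0.087},{"dx":0.05,"dy":-0.05,"dz":0,"rx":0,"ry":0,"rz":-0.15,"hand":0.087},{"dx":0.05,"dy":-0.05,"dz":0,"rx":0,"ry":0,"rz":-0.15,"hand":0.087},{"dx":0.05,"dy":-0.05,"dz":0,"rx":0,"ry":0,"rz":0,"hand":0.087},{"dx":0.05,"dy":-0.05,"dz":0,"rx":0,"ry":0,"rz":0,"hand":0.087}]'

```text
t: 0.78
ee_pos: [434.2, 364.2, 289.4]
tool_rot: [3.138, -0.001, -0.804]
force: [0.5, -0.3, -0.1]
grip_width: 86.8
```

Emit:
move_arm --moves '[{"dx":0.04,"dy":-0.048,"dz":0,"rx":0,"ry":0,"rz":0,"hand":0.087},{"dx":0.04,"dy":-0.048,"dz":0,"rx":0,"ry":0,"rz":0,"hand":0.087},{"dx":0.04,"dy":-0.048,"dz":0,"rx":0,"ry":0,"rz":0,"hand":0.087},{"dx":0.04,"dy":-0.048,"dz":0,"rx":0,"ry":0,"rz":0,"hand":0.087},{"dx":0.04,"dy":-0.048,"dz":0,"rx":0,"ry":0,"rz":0,"hand":0.087}]'

```text
t: 1.4
ee_pos: [633.1, 123.1, 288.3]
tool_rot: [3.136, -0.0, -0.803]
force: [1.0, 0.5, 0.9]
grip_width: 87.1
```

Emit:
move_arm --moves '[{"dx":0.02,"dy":-0.025,"dz":-0.03,"rx":0,"ry":0,"rz":0,"hand":0.087},{"dx":0.02,"dy":-0.025,"dz":-0.03,"rx":0,"ry":0,"rz":0,"hand":0.087},{"dx":0,"dy":0,"dz":-0.02,"rx":0,"ry":0,"rz":0,"hand":0.087},{"dx":0,"dy":0,"dz":0,"rx":0,"ry":0,"rz":0,"hand":0.087},{"dx":0,"dy":0,"dz":0,"rx":0,"ry":0,"rz":0,"hand":0.087}]'

```text
t: 2.02
ee_pos: [676.3, 66.2, 204.2]
tool_rot: [3.135, 0.0, -0.811]
force: [-0.5, -0.5, 1.7]
grip_width: 86.9
```

Emit:
move_arm --moves '[{"dx":-0.003,"dy":0.007,"dz":0,"rx":0.005,"ry":-0.005,"rz":0,"hand":0.087},{"dx":0,"dy":0,"dz":0,"rx":0,"ry":0,"rz":0,"hand":0.087},{"dx":0,"dy":0,"dz":-0.015,"rx":0,"ry":0,"rz":0,"hand":0.087},{"dx":0,"dy":0,"dz":-0.015,"rx":0,"ry":0,"rz":0,"hand":0.087},{"dx":0,"dy":0,"dz":0,"rx":0,"ry":0,"rz":0,"hand":0.087}]'

```text
t: 2.65
ee_pos: [672.9, 75.6, 175.0]
tool_rot: [-3.137, -0.001, -0.808]
force: [-0.6, -0.3, -0.4]
grip_width: 86.7
```

```bash
cat > w.py <<'E'
import sys
from plant import observe, eyes
from h import *
from scipy.spatial.transform import Rotation as Ro
n=sys.argv[1]
def wr(tag):
    o=observe(); s=eyes.snapshot('wrist'); s['o']=o
    T=np.eye(4);T[:3,:3]=Ro.from_euler('xyz',o['tool_rot']).as_matrix();T[:3,3]=o['ee_pos']
    s['T']=T@s['tool_from_camera']; pickle.dump(s,open(f'{tag}.pkl','wb')); cv2.imwrite(f'pics/{tag}.png',s['img'][:,:,::-1])
    print(o['ee_pos'].round(1),o['tool_rot'].round(4))
    return s,cloud(s,s['T'])
def fx(tag,name):
    s=eyes.snapshot(name); pickle.dump(s,open(f'{tag}.pkl','wb')); cv2.imwrite(f'pics/{tag}.png',s['img'][:,:,::-1]); return s,cloud(s)
if __name__=='__main__':
    wr(n)
E
python3 w.py wA
```

```text
[672.9  75.6 175. ] [-3.1371e+00 -9.0000e-04 -8.0850e-01]
```

View pics/wA.png

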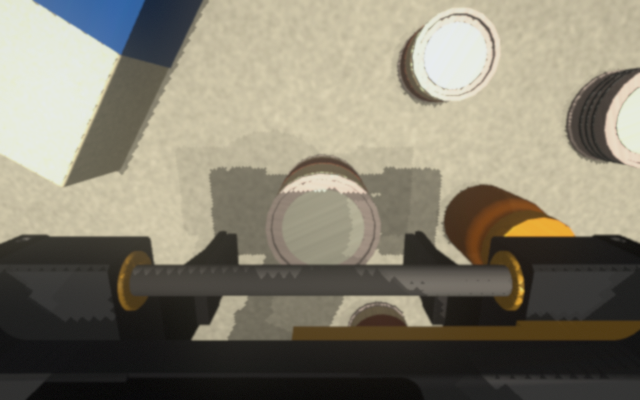

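Tin at about (322,222), centred between the two fingers (225 and 415). I'm going down to grasp.

Emit:
move_arm --moves '[{"dx":0,"dy":-0.002,"dz":-0.02,"rx":-0.002,"ry":0.002,"rz":0,"hand":0.087},{"dx":0,"dy":0,"dz":-0.02,"rx":0,"ry":0,"rz":0,"hand":0.087},{"dx":0,"dy":0,"dz":-0.018,"rx":0,"ry":0,"rz":0,"hand":0.087},{"dx":0,"dy":0,"dz":0,"rx":0,"ry":0,"rz":0,"hand":0.087},{"dx":0,"dy":0,"dz":0,"rx":0,"ry":0,"rz":0,"hand":0.087}]'

```text
t: 3.32
ee_pos: [675.2, 73.5, 117.8]
tool_rot: [-3.135, -0.005, -0.808]
force: [-0.4, 0.2, 0.9]
grip_width: 86.8
```

Emit:
move_arm --moves '[{"dx":0,"dy":0,"dz":0,"rx":0,"ry":0,"rz":0,"hand":0.06},{"dx":0,"dy":0,"dz":0,"rx":0,"ry":0,"rz":0,"hand":0.06},{"dx":0,"dy":0,"dz":0,"rx":0,"ry":0,"rz":0,"hand":0.06},{"dx":0,"dy":0,"dz":0,"rx":0,"ry":0,"rz":0,"hand":0.06},{"dx":0,"dy":0,"dz":0,"rx":0,"ry":0,"rz":0,"hand":0.06}]'

```text
t: 3.95
ee_pos: [675.5, 73.4, 119.6]
tool_rot: [-3.134, -0.006, -0.808]
force: [-0.8, -0.0, -0.7]
grip_width: 67.4
```

Emit:
move_arm --moves '[{"dx":0,"dy":0,"dz":0.02,"rx":0,"ry":0,"rz":0,"hand":0.06},{"dx":0,"dy":0,"dz":0.04,"rx":0,"ry":0,"rz":0,"hand":0.06},{"dx":0,"dy":0,"dz":0.04,"rx":0,"ry":0,"rz":0,"hand":0.06},{"dx":0,"dy":0,"dz":0.03,"rx":0,"ry":0,"rz":0,"hand":0.06},{"dx":0,"dy":0,"dz":0.01,"rx":0,"ry":0,"rz":0,"hand":0.06}]'

```text
t: 4.58
ee_pos: [672.6, 73.6, 257.6]
tool_rot: [-3.141, 0.001, -0.809]
force: [0.6, 0.1, -3.1]
grip_width: 67.5
```

Emit:
move_arm --moves '[{"dx":-0.008,"dy":-0.025,"dz":0,"rx":0,"ry":0,"rz":0,"hand":0.06},{"dx":-0.015,"dy":-0.047,"dz":0,"rx":0,"ry":0,"rz":0,"hand":0.06},{"dx":-0.015,"dy":-0.047,"dz":0,"rx":0,"ry":0,"rz":0,"hand":0.06},{"dx":-0.015,"dy":-0.047,"dz":0,"rx":0,"ry":0,"rz":0,"hand":0.06},{"dx":-0.015,"dy":-0.047,"dz":0,"rx":0,"ry":0,"rz":0,"hand":0.06}]'

```text
t: 5.2
ee_pos: [598.1, -144.3, 248.9]
tool_rot: [3.133, 0.011, -0.806]
force: [0.8, 0.8, -2.5]
grip_width: 67.6
```

Emit:
move_arm --moves '[{"dx":-0.015,"dy":-0.047,"dz":0,"rx":0,"ry":0,"rz":0,"hand":0.06},{"dx":-0.015,"dy":-0.047,"dz":0,"rx":0,"ry":0,"rz":0,"hand":0.06},{"dx":-0.015,"dy":-0.047,"dz":0,"rx":0,"ry":0,"rz":0,"hand":0.06},{"dx":-0.015,"dy":-0.047,"dz":0,"rx":0,"ry":0,"rz":0,"hand":0.06},{"dx":-0.01,"dy":-0.03,"dz":0,"rx":0,"ry":0,"rz":0,"hand":0.06}]'

```text
t: 5.82
ee_pos: [516.8, -371.9, 239.0]
tool_rot: [3.126, 0.028, -0.812]
force: [0.3, 0.3, -2.7]
grip_width: 67.1
```

```bash
cat > d.py <<'E'
import sys
from plant import observe
import numpy as np
from scipy.spatial.transform import Rotation as Ro
x,y,z,yaw=map(float,sys.argv[1:5]); o=observe()
R=Ro.from_euler('xyz',o['tool_rot']); D=Ro.from_euler('xyz',[np.pi,0,yaw])
print('d',(np.array([x,y,z])-o['ee_pos']).round(1),'rot',(D*R.inv()).as_rotvec().round(4),'pos',o['ee_pos'].round(1),'rpy',o['tool_rot'].round(4),'F',o['force'].round(1),o['grip_width'].round(1),o['t'])
E
python3 d.py 523.5 -402.5 240 -0.8
```

```text
Traceback (most recent call last):
  File "d.py", line 7, in <module>
    print('d',(np.array([x,y,z])-o['ee_pos']).round(1),'rot',(D*R.inv()).as_rotvec().round(4),'pos',o['ee_pos'].round(1),'rpy',o['tool_rot'].round(4),'F',o['force'].round(1),o['grip_width'].round(1),o['t'])
                                                                                                                                                                              ^^^^^^^^^^^^^^^^^^^^^
AttributeError: 'float' object has no attribute 'round'
```

```bash
sed -i "s/o\['grip_width'\].round(1)/round(o['grip_width'],1)/" d.py
python3 d.py 523.5 -402.5 240 -0.8
```

```text
d [  6.7 -30.6   1. ] rot [-0.009  -0.0307  0.0118] pos [ 516.8 -371.9  239. ] rpy [ 3.1257  0.0278 -0.8121] F [ 0.3  0.3 -2.7] 67.1 5.825
```

Emit:
move_arm --moves '[{"dx":0.003,"dy":-0.015,"dz":0,"rx":-0.004,"ry":-0.015,"rz":0.006,"hand":0.06},{"dx":0.004,"dy":-0.01,"dz":0,"rx":-0.004,"ry":-0.015,"rz":0.006,"hand":0.06},{"dx":0,"dy":0,"dz":-0.02,"rx":0,"ry":0,"rz":0,"hand":0.06},{"dx":0,"dy":0,"dz":-0.02,"rx":0,"ry":0,"rz":0,"hand":0.06},{"dx":0,"dy":0,"dz":0,"rx":0,"ry":0,"rz":0,"hand":0.06}]'

```text
t: 6.45
ee_pos: [521.7, -398.6, 193.2]
tool_rot: [-3.141, 0.007, -0.802]
force: [-0.6, -0.1, -2.6]
grip_width: 67.5
```

```bash
python3 d.py 523.5 -402.5 124 -0.8
```

```text
d [  1.8  -3.9 -69.2] rot [-0.0051 -0.0043  0.0017] pos [ 521.7 -398.6  193.2] rpy [-3.1411  0.0066 -0.8017] F [-0.6 -0.1 -2.6] 67.5 6.45
```

Emit:
move_arm --moves '[{"dx":0.002,"dy":-0.004,"dz":-0.015,"rx":-0.004,"ry":-0.004,"rz":0,"hand":0.06},{"dx":0,"dy":0,"dz":-0.02,"rx":0,"ry":0,"rz":0,"hand":0.06},{"dx":0,"dy":0,"dz":-0.02,"rx":0,"ry":0,"rz":0,"hand":0.06},{"dx":0,"dy":0,"dz":-0.007,"rx":0,"ry":0,"rz":0,"hand":0.06},{"dx":0,"dy":0,"dz":0,"rx":0,"ry":0,"rz":0,"hand":0.06}]'

```text
t: 7.08
ee_pos: [526.6, -402.5, 130.5]
tool_rot: [-3.139, -0.005, -0.798]
force: [0.0, 0.7, -2.5]
grip_width: 67.3
```

```bash
python3 d.py 523.5 -402.5 124 -0.8
```

```text
d [-3.1  0.  -6.5] rot [ 0.0023  0.0054 -0.0021] pos [ 526.6 -402.5  130.5] rpy [-3.1393 -0.0054 -0.7979] F [ 0.   0.7 -2.5] 67.3 7.075
```

Emit:
move_arm --moves '[{"dx":-0.003,"dy":0,"dz":-0.002,"rx":0.002,"ry":0.005,"rz":0,"hand":0.06},{"dx":0,"dy":0,"dz":-0.002,"rx":0,"ry":0,"rz":0,"hand":0.06},{"dx":0,"dy":0,"dz":-0.002,"rx":0,"ry":0,"rz":0,"hand":0.06},{"dx":0,"dy":0,"dz":0,"rx":0,"ry":0,"rz":0,"hand":0.06},{"dx":0,"dy":0,"dz":0,"rx":0,"ry":0,"rz":0,"hand":0.06}]'

```text
t: 7.7
ee_pos: [524.7, -403.2, 126.9]
tool_rot: [-3.14, -0.005, -0.797]
force: [-0.4, 0.8, -2.7]
grip_width: 67.6
```

```bash
python3 d.py 523.5 -402.5 124 -0.8
```

```text
d [-1.2  0.7 -2.9] rot [ 0.0027  0.0045 -0.0025] pos [ 524.7 -403.2  126.9] rpy [-3.1402 -0.0051 -0.7975] F [-0.4  0.8 -2.7] 67.6 7.7
```

Emit:
move_arm --moves '[{"dx":-0.001,"dy":0,"dz":-0.002,"rx":0.002,"ry":0.004,"rz":0,"hand":0.06},{"dx":0,"dy":0,"dz":-0.002,"rx":0,"ry":0,"rz":0,"hand":0.06},{"dx":0,"dy":0,"dz":-0.002,"rx":0,"ry":0,"rz":0,"hand":0.06},{"dx":0,"dy":0,"dz":-0.001,"rx":0,"ry":0,"rz":0,"hand":0.06},{"dx":0,"dy":0,"dz":0,"rx":0,"ry":0,"rz":0,"hand":0.06}]'

```text
t: 8.32
ee_pos: [523.7, -403.3, 124.0]
tool_rot: [3.141, -0.002, -0.796]
force: [0.4, 0.6, -1.5]
grip_width: 67.3
```

```bash
python3 d.py 523.5 -402.5 124 -0.8
```

```text
d [-0.2  0.8  0. ] rot [ 0.002   0.0011 -0.0042] pos [ 523.7 -403.3  124. ] rpy [ 3.141e+00 -2.200e-03 -7.958e-01] F [ 0.4  0.6 -1.5] 67.3 8.325
```

Emit:
move_arm --moves '[{"dx":0,"dy":0,"dz":-0.002,"rx":0,"ry":0,"rz":0,"hand":0.06},{"dx":0,"dy":0,"dz":-0.001,"rx":0,"ry":0,"rz":0,"hand":0.06},{"dx":0,"dy":0,"dz":0,"rx":0,"ry":0,"rz":0,"hand":0.06},{"dx":0,"dy":0,"dz":0,"rx":0,"ry":0,"rz":0,"hand":0.07},{"dx":0,"dy":0,"dz":0,"rx":0,"ry":0,"rz":0,"hand":0.08}]'

```text
t: 8.95
ee_pos: [524.5, -404.0, 123.4]
tool_rot: [3.141, -0.005, -0.794]
force: [-0.7, 0.1, -0.3]
grip_width: 74.3
```

Emit:
move_arm --moves '[{"dx":0,"dy":0,"dz":0,"rx":0,"ry":0,"rz":0,"hand":0.087},{"dx":0,"dy":0,"dz":0,"rx":0,"ry":0,"rz":0,"hand":0.087},{"dx":0,"dy":0,"dz":0,"rx":0,"ry":0,"rz":0,"hand":0.087},{"dx":0,"dy":0,"dz":0.01,"rx":0,"ry":0,"rz":0,"hand":0.087},{"dx":0,"dy":0,"dz":0.03,"rx":0,"ry":0,"rz":0,"hand":0.087}]'

```text
t: 9.57
ee_pos: [523.9, -403.7, 161.8]
tool_rot: [3.139, -0.001, -0.795]
force: [0.5, -0.3, -0.1]
grip_width: 87.1
```

Emit:
move_arm --moves '[{"dx":0,"dy":0,"dz":0.04,"rx":0,"ry":0,"rz":0,"hand":0.087},{"dx":0,"dy":0,"dz":0.04,"rx":0,"ry":0,"rz":0,"hand":0.087},{"dx":-0.008,"dy":0.05,"dz":0.02,"rx":0,"ry":0,"rz":0,"hand":0.087},{"dx":-0.01,"dy":0.06,"dz":0,"rx":0,"ry":0,"rz":0,"hand":0.087},{"dx":-0.01,"dy":0.06,"dz":0,"rx":0,"ry":0,"rz":0,"hand":0.087}]'

```text
t: 10.2
ee_pos: [496.7, -233.9, 271.5]
tool_rot: [-3.14, -0.013, -0.8]
force: [0.9, 0.0, -0.7]
grip_width: 87.1
```

Emit:
move_arm --moves '[{"dx":-0.01,"dy":0.06,"dz":0,"rx":0,"ry":0,"rz":0,"hand":0.087},{"dx":-0.01,"dy":0.06,"dz":0,"rx":0,"ry":0,"rz":0,"hand":0.087},{"dx":-0.01,"dy":0.06,"dz":0,"rx":0,"ry":0,"rz":0,"hand":0.087},{"dx":-0.01,"dy":0.05,"dz":0,"rx":0,"ry":0,"rz":0,"hand":0.087},{"dx":0,"dy":0.02,"dz":0,"rx":0,"ry":0,"rz":0,"hand":0.087}]'

```text
t: 10.82
ee_pos: [454.3, 25.3, 277.7]
tool_rot: [-3.13, -0.02, -0.797]
force: [0.9, -0.1, -0.7]
grip_width: 86.8
```

```bash
python3 d.py 435.5 77 200 -0.8
cat > meas.py <<'E'
from w import *
import sys
# tin tops: expected x y z r
tag=sys.argv[1]; 
for a in sys.argv[2:]:
    x,y,z,r=map(float,a.split(','))
    for n in ['scene','side']:
        s=eyes.snapshot(n); pickle.dump(s,open(f'{tag}{n}.pkl','wb')); cv2.imwrite(f'pics/{tag}{n}.png',s['img'][:,:,::-1]); W=cloud(s)
        m=(np.hypot(W[...,0]-x,W[...,1]-y)<r+15)&(abs(W[...,2]-z)<5)
        p=W[m]
        if len(p)<30: print(n,'few',len(p)); continue
        e=cv2.minEnclosingCircle(p[:,:2].astype(np.float32)); lo,hi=np.percentile(p[:,:2],[1,99],axis=0)
        print(a,n,len(p),'z',np.median(p[:,2]).round(1),'mid',((lo+hi)/2).round(1),'ext',(hi-lo).round(),'encl',np.round(e[0],1),round(e[1],1))
E
python3 meas.py m1 522.6,-401.5,87,34
```

```text
d [-18.8  51.7 -77.7] rot [ 0.006   0.0223 -0.0033] pos [454.3  25.3 277.7] rpy [-3.1298 -0.0199 -0.7968] F [ 0.9 -0.1 -0.7] 86.8 10.825
522.6,-401.5,87,34 scene 609 z 86.0 mid [ 522.4 -403.9] ext [65. 63.] encl [ 522.4 -403.5] 34.7
522.6,-401.5,87,34 side 52 z 84.1 mid [ 521.9 -399.7] ext [64. 57.] encl [ 522.2 -401.4] 34.5
```

Emit:
move_arm --moves '[{"dx":-0.009,"dy":0.025,"dz":-0.03,"rx":0.003,"ry":0.011,"rz":0,"hand":0.087},{"dx":-0.009,"dy":0.025,"dz":-0.03,"rx":0.003,"ry":0.011,"rz":0,"hand":0.087},{"dx":0,"dy":0,"dz":-0.03,"rx":0,"ry":0,"rz":0,"hand":0.087},{"dx":0,"dy":0,"dz":0,"rx":0,"ry":0,"rz":0,"hand":0.087},{"dx":0,"dy":0,"dz":0,"rx":0,"ry":0,"rz":0,"hand":0.087}]'

```text
t: 11.55
ee_pos: [438.9, 74.3, 189.8]
tool_rot: [-3.134, -0.004, -0.798]
force: [-0.0, -0.3, 1.0]
grip_width: 87.1
```

```bash
python3 d.py 435.5 77 95 -0.8; python3 w.py wB
```

```text
d [ -3.4   2.7 -94.8] rot [-0.0027  0.0083 -0.0016] pos [438.9  74.3 189.8] rpy [-3.1338 -0.0039 -0.7985] F [-0.  -0.3  1. ] 87.1 11.55
[438.9  74.3 189.8] [-3.1338 -0.0039 -0.7985]
```

View pics/wB.png

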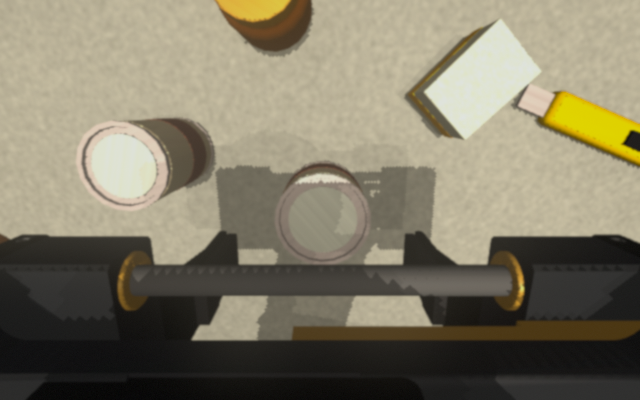

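wide_mid sits at (322,217), centred between the fingers, with narrow_tall clear at (125,165). I'm descending.

Emit:
move_arm --moves '[{"dx":-0.0035,"dy":0.0025,"dz":-0.02,"rx":-0.003,"ry":0.008,"rz":0,"hand":0.087},{"dx":0,"dy":0,"dz":-0.025,"rx":0,"ry":0,"rz":0,"hand":0.087},{"dx":0,"dy":0,"dz":-0.025,"rx":0,"ry":0,"rz":0,"hand":0.087},{"dx":0,"dy":0,"dz":-0.015,"rx":0,"ry":0,"rz":0,"hand":0.087},{"dx":0,"dy":0,"dz":0,"rx":0,"ry":0,"rz":0,"hand":0.087}]'

```text
t: 12.22
ee_pos: [440.3, 77.1, 109.6]
tool_rot: [-3.126, -0.005, -0.801]
force: [0.3, -0.6, 0.1]
grip_width: 86.9
```

```bash
python3 d.py 435.5 77 95 -0.8
```

```text
d [ -4.8  -0.1 -14.6] rot [-0.0073  0.0151  0.0013] pos [440.3  77.1 109.6] rpy [-3.1257 -0.0053 -0.8013] F [ 0.3 -0.6  0.1] 86.9 12.225
```

Emit:
move_arm --moves '[{"dx":-0.005,"dy":0,"dz":-0.005,"rx":-0.007,"ry":0.015,"rz":0,"hand":0.087},{"dx":0,"dy":0,"dz":-0.005,"rx":0,"ry":0,"rz":0,"hand":0.087},{"dx":0,"dy":0,"dz":-0.005,"rx":0,"ry":0,"rz":0,"hand":0.087},{"dx":0,"dy":0,"dz":0,"rx":0,"ry":0,"rz":0,"hand":0.087},{"dx":0,"dy":0,"dz":0,"rx":0,"ry":0,"rz":0,"hand":0.087}]'

```text
t: 12.85
ee_pos: [436.8, 77.7, 96.5]
tool_rot: [-3.136, -0.001, -0.801]
force: [-0.4, -0.2, 0.1]
grip_width: 87.1
```

```bash
python3 d.py 435.5 77 95 -0.8
```

```text
d [-1.3 -0.7 -1.5] rot [-0.0028  0.0047  0.0013] pos [436.8  77.7  96.5] rpy [-3.1363e+00 -1.3000e-03 -8.0130e-01] F [-0.4 -0.2  0.1] 87.1 12.85
```

Emit:
move_arm --moves '[{"dx":-0.001,"dy":-0.0005,"dz":0,"rx":-0.002,"ry":0.004,"rz":0,"hand":0.06},{"dx":0,"dy":0,"dz":0,"rx":0,"ry":0,"rz":0,"hand":0.06},{"dx":0,"dy":0,"dz":0,"rx":0,"ry":0,"rz":0,"hand":0.06},{"dx":0,"dy":0,"dz":0,"rx":0,"ry":0,"rz":0,"hand":0.06},{"dx":0,"dy":0,"dz":0,"rx":0,"ry":0,"rz":0,"hand":0.06}]'

```text
t: 13.48
ee_pos: [435.8, 77.2, 96.7]
tool_rot: [-3.141, 0.0, -0.801]
force: [0.6, -1.1, -0.3]
grip_width: 67.8
```

```bash
python3 d.py 435.5 77 95 -0.8
```

```text
d [-0.3 -0.2 -1.7] rot [-0.0008  0.0007  0.0012] pos [435.8  77.2  96.7] rpy [-3.1405e+00  1.0000e-04 -8.0120e-01] F [ 0.6 -1.1 -0.3] 67.8 13.475
```

Emit:
move_arm --moves '[{"dx":0,"dy":0,"dz":0.03,"rx":0,"ry":0,"rz":0,"hand":0.06},{"dx":0,"dy":0,"dz":0.05,"rx":0,"ry":0,"rz":0,"hand":0.06},{"dx":0,"dy":0,"dz":0.05,"rx":0,"ry":0,"rz":0,"hand":0.06},{"dx":0,"dy":0,"dz":0.04,"rx":0,"ry":0,"rz":0,"hand":0.06},{"dx":0,"dy":0,"dz":0.01,"rx":0,"ry":0,"rz":0,"hand":0.06}]'

```text
t: 14.1
ee_pos: [432.1, 75.6, 278.6]
tool_rot: [3.134, 0.004, -0.803]
force: [-0.3, 0.4, -3.2]
grip_width: 67.5
```

```bash
python3 d.py 522.5 -402.5 280 -0.8
```

```text
d [  90.4 -478.1    1.4] rot [ 0.0025 -0.0086  0.0029] pos [432.1  75.6 278.6] rpy [ 3.1337  0.0042 -0.803 ] F [-0.3  0.4 -3.2] 67.5 14.1
```

Emit:
move_arm --moves '[{"dx":0.005,"dy":-0.025,"dz":0,"rx":0.002,"ry":-0.008,"rz":0,"hand":0.06},{"dx":0.009,"dy":-0.048,"dz":0,"rx":0,"ry":0,"rz":0,"hand":0.06},{"dx":0.009,"dy":-0.048,"dz":0,"rx":0,"ry":0,"rz":0,"hand":0.06},{"dx":0.009,"dy":-0.048,"dz":0,"rx":0,"ry":0,"rz":0,"hand":0.06},{"dx":0.009,"dy":-0.048,"dz":0,"rx":0,"ry":0,"rz":0,"hand":0.06}]'

```text
t: 14.72
ee_pos: [469.7, -144.5, 271.1]
tool_rot: [3.134, 0.011, -0.797]
force: [0.2, 0.9, -0.9]
grip_width: 67.4
```

Emit:
move_arm --moves '[{"dx":0.009,"dy":-0.048,"dz":0,"rx":0,"ry":0,"rz":0,"hand":0.06},{"dx":0.009,"dy":-0.048,"dz":0,"rx":0,"ry":0,"rz":0,"hand":0.06},{"dx":0.009,"dy":-0.048,"dz":0,"rx":0,"ry":0,"rz":0,"hand":0.06},{"dx":0.009,"dy":-0.048,"dz":0,"rx":0,"ry":0,"rz":0,"hand":0.06},{"dx":0.005,"dy":-0.025,"dz":0,"rx":0,"ry":0,"rz":0,"hand":0.06}]'

```text
t: 15.35
ee_pos: [507.2, -368.5, 257.5]
tool_rot: [3.127, 0.032, -0.802]
force: [-0.8, 0.5, -1.6]
grip_width: 67.6
```

```bash
python3 d.py 522.5 -402.5 220 -0.8
```

```text
d [ 15.3 -34.  -37.5] rot [-0.0127 -0.0331  0.0018] pos [ 507.2 -368.5  257.5] rpy [ 3.1267  0.0322 -0.8021] F [-0.8  0.5 -1.6] 67.6 15.35
```

Emit:
move_arm --moves '[{"dx":0.007,"dy":-0.017,"dz":0,"rx":-0.006,"ry":-0.016,"rz":0,"hand":0.06},{"dx":0.007,"dy":-0.013,"dz":-0.015,"rx":-0.006,"ry":-0.016,"rz":0,"hand":0.06},{"dx":0,"dy":0,"dz":-0.015,"rx":0,"ry":0,"rz":0,"hand":0.06},{"dx":0,"dy":0,"dz":0,"rx":0,"ry":0,"rz":0,"hand":0.06},{"dx":0,"dy":0,"dz":0,"rx":0,"ry":0,"rz":0,"hand":0.06}]'

```text
t: 15.98
ee_pos: [520.0, -398.2, 219.0]
tool_rot: [3.14, 0.012, -0.803]
force: [-0.0, 0.3, -1.9]
grip_width: 67.4
```

```bash
python3 d.py 522.5 -402.5 184 -0.8; python3 meas.py m2 435.5,77,0,40 >/dev/null; python3 w.py wC
```

```text
d [  2.5  -4.3 -35. ] rot [-0.0071 -0.0096  0.0035] pos [ 520.  -398.2  219. ] rpy [ 3.1396  0.0118 -0.8035] F [-0.   0.3 -1.9] 67.4 15.975
[ 520.  -398.2  219.4] [ 3.1401  0.0114 -0.8037]
```

View pics/wC.png

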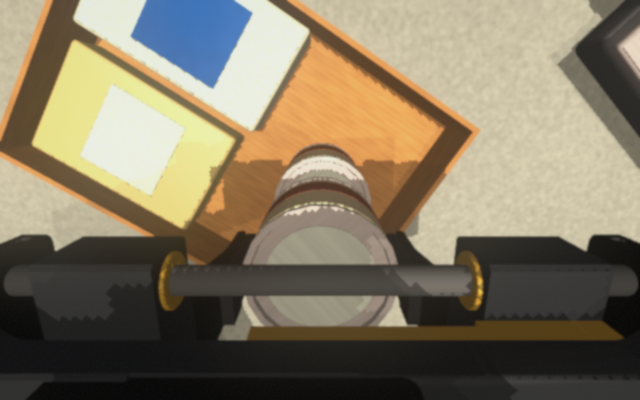

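View pics/m2side.png

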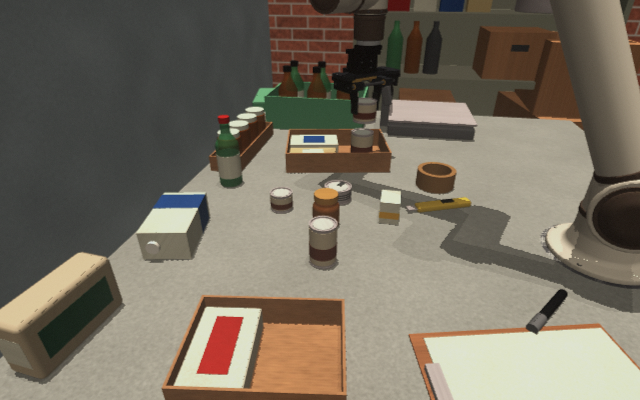

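The wrist view shows the held tin above the lower one, with their axes in line at columns 320–322. The side view agrees at (367,100–140). I'm lowering it.

Emit:
move_arm --moves '[{"dx":0.002,"dy":-0.004,"dz":-0.008,"rx":-0.007,"ry":-0.01,"rz":0.003,"hand":0.06},{"dx":0,"dy":0,"dz":-0.01,"rx":0,"ry":0,"rz":0,"hand":0.06},{"dx":0,"dy":0,"dz":-0.008,"rx":0,"ry":0,"rz":0,"hand":0.06},{"dx":0,"dy":0,"dz":0,"rx":0,"ry":0,"rz":0,"hand":0.06},{"dx":0,"dy":0,"dz":0,"rx":0,"ry":0,"rz":0,"hand":0.06}]'

```text
t: 16.75
ee_pos: [522.2, -402.4, 192.4]
tool_rot: [-3.14, -0.003, -0.8]
force: [-0.7, 1.3, -2.6]
grip_width: 67.5
```

```bash
python3 d.py 522.5 -402.5 184 -0.8
```

```text
d [ 0.3 -0.1 -8.4] rot [0.0011 0.003  0.0002] pos [ 522.2 -402.4  192.4] rpy [-3.1402e+00 -2.8000e-03 -8.0020e-01] F [-0.7  1.3 -2.6] 67.5 16.75
```

Emit:
move_arm --moves '[{"dx":0,"dy":0,"dz":-0.003,"rx":0.001,"ry":0.003,"rz":0,"hand":0.06},{"dx":0,"dy":0,"dz":-0.003,"rx":0,"ry":0,"rz":0,"hand":0.06},{"dx":0,"dy":0,"dz":-0.002,"rx":0,"ry":0,"rz":0,"hand":0.06},{"dx":0,"dy":0,"dz":0,"rx":0,"ry":0,"rz":0,"hand":0.06},{"dx":0,"dy":0,"dz":0,"rx":0,"ry":0,"rz":0,"hand":0.06}]'

```text
t: 17.38
ee_pos: [522.5, -402.6, 184.5]
tool_rot: [-3.141, -0.001, -0.8]
force: [0.2, 0.4, -1.7]
grip_width: 67.5
```

```bash
python3 d.py 522.5 -402.5 184 -0.8
```

```text
d [-0.   0.1 -0.5] rot [0.0006 0.0008 0.0001] pos [ 522.5 -402.6  184.5] rpy [-3.1415e+00 -1.0000e-03 -8.0010e-01] F [ 0.2  0.4 -1.7] 67.5 17.375
```

Emit:
move_arm --moves '[{"dx":0,"dy":0,"dz":-0.001,"rx":0,"ry":0,"rz":0,"hand":0.06},{"dx":0,"dy":0,"dz":-0.001,"rx":0,"ry":0,"rz":0,"hand":0.06},{"dx":0,"dy":0,"dz":0,"rx":0,"ry":0,"rz":0,"hand":0.06},{"dx":0,"dy":0,"dz":0,"rx":0,"ry":0,"rz":0,"hand":0.06},{"dx":0,"dy":0,"dz":0,"rx":0,"ry":0,"rz":0,"hand":0.06}]'

```text
t: 18.0
ee_pos: [522.9, -402.8, 183.8]
tool_rot: [-3.141, -0.003, -0.8]
force: [-0.9, -0.2, -0.4]
grip_width: 67.3
```

```bash
python3 d.py 522.5 -402.5 184 -0.8
```

```text
d [-0.4  0.3  0.2] rot [ 0.0018  0.0024 -0.0003] pos [ 522.9 -402.8  183.8] rpy [-3.1411e+00 -3.0000e-03 -7.9970e-01] F [-0.9 -0.2 -0.4] 67.3 18.0
```

Emit:
move_arm --moves '[{"dx":0,"dy":0,"dz":0,"rx":0,"ry":0,"rz":0,"hand":0.07},{"dx":0,"dy":0,"dz":0,"rx":0,"ry":0,"rz":0,"hand":0.075},{"dx":0,"dy":0,"dz":0,"rx":0,"ry":0,"rz":0,"hand":0.087},{"dx":0,"dy":0,"dz":0,"rx":0,"ry":0,"rz":0,"hand":0.087},{"dx":0,"dy":0,"dz":0.01,"rx":0,"ry":0,"rz":0,"hand":0.087}]'

```text
t: 18.62
ee_pos: [523.1, -403.1, 194.1]
tool_rot: [-3.142, -0.003, -0.799]
force: [-0.8, -1.3, 0.1]
grip_width: 86.3
```

Emit:
move_arm --moves '[{"dx":0,"dy":0,"dz":0.03,"rx":0,"ry":0,"rz":0,"hand":0.087},{"dx":0,"dy":0,"dz":0.04,"rx":0,"ry":0,"rz":0,"hand":0.087},{"dx":0.005,"dy":0.05,"dz":0.02,"rx":0,"ry":0,"rz":0,"hand":0.087},{"dx":0.008,"dy":0.06,"dz":0,"rx":0,"ry":0,"rz":0,"hand":0.087},{"dx":0.008,"dy":0.06,"dz":0,"rx":0,"ry":0,"rz":0,"hand":0.087}]'

```text
t: 19.25
ee_pos: [544.4, -233.2, 291.2]
tool_rot: [-3.139, -0.01, -0.807]
force: [1.2, 0.2, 0.1]
grip_width: 86.5
```

Emit:
move_arm --moves '[{"dx":0.008,"dy":0.05,"dz":-0.02,"rx":0,"ry":0,"rz":0,"hand":0.087},{"dx":0,"dy":0.015,"dz":-0.03,"rx":0,"ry":0,"rz":0,"hand":0.087},{"dx":0,"dy":0,"dz":-0.03,"rx":0,"ry":0,"rz":0,"hand":0.087},{"dx":0,"dy":0,"dz":0,"rx":0,"ry":0,"rz":0,"hand":0.087},{"dx":0,"dy":0,"dz":0,"rx":0,"ry":0,"rz":0,"hand":0.087}]'

```text
t: 19.88
ee_pos: [555.2, -162.0, 217.1]
tool_rot: [-3.131, -0.02, -0.798]
force: [0.2, 0.4, 0.6]
grip_width: 87.4
```

```bash
python3 d.py 557 -127 75 -0.8;  python3 meas.py m3 522.6,-402.5,147,34; python3 w.py wD
```

```text
d [   1.8   35.  -142.1] rot [ 0.0072  0.0218 -0.0016] pos [ 555.2 -162.   217.1] rpy [-3.131  -0.0204 -0.7985] F [0.2 0.4 0.6] 87.4 19.875
522.6,-402.5,147,34 scene 682 z 145.9 mid [ 523.5 -403.7] ext [64. 64.] encl [ 523.2 -403.8] 34.2
522.6,-402.5,147,34 side 69 z 144.3 mid [ 523.4 -402. ] ext [65. 62.] encl [ 521.8 -402. ] 35.3
[ 554.9 -162.1  216.9] [-3.1307 -0.02   -0.7992]
```

View pics/wD.png

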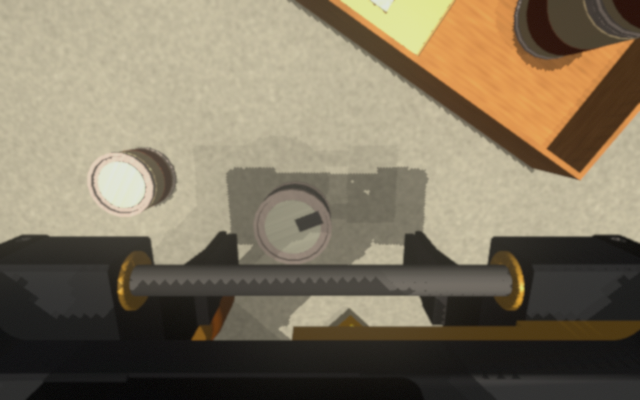

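View pics/m3scene.png

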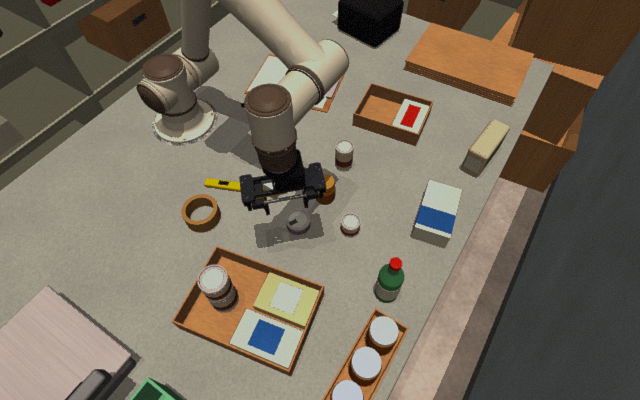

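The stack of two stands well at (215,285) in the scene view. wide_short with its ring-pull is at (292,225) in the wrist view. I'm correcting and descending.

Emit:
move_arm --moves '[{"dx":0.001,"dy":0.018,"dz":-0.02,"rx":0.004,"ry":0.012,"rz":0,"hand":0.087},{"dx":0.001,"dy":0.017,"dz":-0.03,"rx":0.004,"ry":0.012,"rz":0,"hand":0.087},{"dx":0,"dy":0,"dz":-0.03,"rx":0,"ry":0.003,"rz":0,"hand":0.087},{"dx":0,"dy":0,"dz":-0.015,"rx":0,"ry":0.003,"rz":0,"hand":0.087},{"dx":0,"dy":0,"dz":0,"rx":0,"ry":0,"rz":0,"hand":0.087}]'

```text
t: 20.65
ee_pos: [557.0, -124.2, 118.5]
tool_rot: [3.138, 0.007, -0.801]
force: [0.3, -0.8, -0.2]
grip_width: 87.2
```

```bash
python3 d.py 557 -127 77 -0.8;  python3 w.py wE
```

```text
d [ -0.   -2.8 -41.5] rot [-0.0022 -0.0077  0.0005] pos [ 557.  -124.2  118.5] rpy [ 3.1376  0.007  -0.8005] F [ 0.3 -0.8 -0.2] 87.2 20.65
[ 557.  -124.2  118.5] [ 3.1376  0.007  -0.8005]
```

View pics/wE.png

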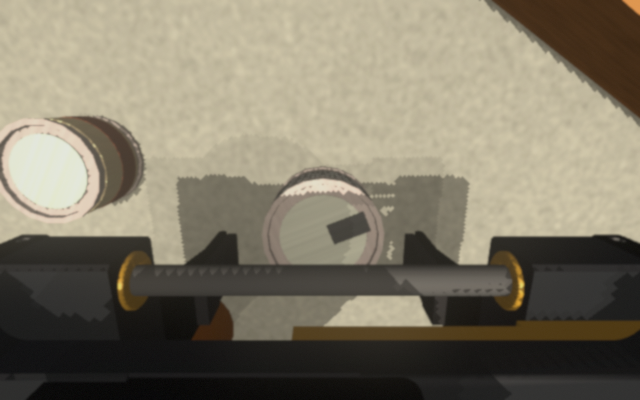

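The tin is centred at (324,230), and the jar edge at (213,320) is clear of the body by the computed ~14 mm. I'm going down.

Emit:
move_arm --moves '[{"dx":0,"dy":-0.0025,"dz":-0.012,"rx":-0.002,"ry":-0.005,"rz":0,"hand":0.087},{"dx":0,"dy":0,"dz":-0.015,"rx":0,"ry":0.002,"rz":0,"hand":0.087},{"dx":0,"dy":0,"dz":-0.012,"rx":0,"ry":0.002,"rz":0,"hand":0.087},{"dx":0,"dy":0,"dz":0,"rx":0,"ry":0,"rz":0,"hand":0.087},{"dx":0,"dy":0,"dz":0,"rx":0,"ry":0,"rz":0,"hand":0.087}]'

```text
t: 21.32
ee_pos: [558.6, -127.3, 79.5]
tool_rot: [3.141, 0.001, -0.801]
force: [0.7, 0.1, 0.2]
grip_width: 86.9
```

```bash
python3 d.py 557 -127 77 -0.8
```

```text
d [-1.6  0.3 -2.5] rot [ 0.     -0.0009  0.0011] pos [ 558.6 -127.3   79.5] rpy [ 3.1409e+00  6.0000e-04 -8.0110e-01] F [0.7 0.1 0.2] 86.9 21.325
```

Emit:
move_arm --moves '[{"dx":-0.0015,"dy":0,"dz":-0.002,"rx":0,"ry":0,"rz":0,"hand":0.08},{"dx":0,"dy":0,"dz":-0.001,"rx":0,"ry":0,"rz":0,"hand":0.06},{"dx":0,"dy":0,"dz":0,"rx":0,"ry":0,"rz":0,"hand":0.06},{"dx":0,"dy":0,"dz":0,"rx":0,"ry":0,"rz":0,"hand":0.06},{"dx":0,"dy":0,"dz":0,"rx":0,"ry":0,"rz":0,"hand":0.06}]'

```text
t: 21.95
ee_pos: [557.4, -127.3, 77.2]
tool_rot: [-3.141, -0.001, -0.801]
force: [0.1, -0.1, -0.5]
grip_width: 67.6
```

```bash
python3 d.py 557 -127 77 -0.8
```

```text
d [-0.4  0.3 -0.2] rot [-0.0001  0.001   0.001 ] pos [ 557.4 -127.3   77.2] rpy [-3.1408e+00 -6.0000e-04 -8.0100e-01] F [ 0.1 -0.1 -0.5] 67.6 21.95
```

Emit:
move_arm --moves '[{"dx":0,"dy":0,"dz":0.03,"rx":0,"ry":0,"rz":0,"hand":0.06},{"dx":0,"dy":0,"dz":0.06,"rx":0,"ry":0,"rz":0,"hand":0.06},{"dx":0,"dy":0,"dz":0.06,"rx":0,"ry":0,"rz":0,"hand":0.06},{"dx":0,"dy":0,"dz":0.04,"rx":0,"ry":0,"rz":0,"hand":0.06},{"dx":0,"dy":0,"dz":0.005,"rx":0,"ry":0,"rz":0,"hand":0.06}]'

```text
t: 22.58
ee_pos: [554.4, -127.2, 275.8]
tool_rot: [3.138, 0.004, -0.802]
force: [0.9, 0.2, -1.6]
grip_width: 67.4
```

```bash
python3 d.py 523 -402.8 270 -0.8
```

```text
d [ -31.4 -275.6   -5.8] rot [-0.0005 -0.0051  0.0019] pos [ 554.4 -127.2  275.8] rpy [ 3.1383  0.0039 -0.8019] F [ 0.9  0.2 -1.6] 67.4 22.575
```

Emit:
move_arm --moves '[{"dx":-0.003,"dy":-0.025,"dz":0.001,"rx":0,"ry":-0.006,"rz":0,"hand":0.06},{"dx":-0.005,"dy":-0.045,"dz":0.001,"rx":0,"ry":-0.003,"rz":0,"hand":0.06},{"dx":-0.005,"dy":-0.045,"dz":0.001,"rx":0,"ry":-0.003,"rz":0,"hand":0.06},{"dx":-0.005,"dy":-0.045,"dz":0.001,"rx":0,"ry":-0.003,"rz":0,"hand":0.06},{"dx":-0.005,"dy":-0.045,"dz":0.001,"rx":0,"ry":-0.003,"rz":0,"hand":0.06}]'

```text
t: 23.2
ee_pos: [528.0, -333.1, 272.8]
tool_rot: [-3.135, 0.004, -0.796]
force: [0.1, -0.2, -1.4]
grip_width: 67.6
```

Emit:
move_arm --moves '[{"dx":-0.004,"dy":-0.035,"dz":0,"rx":0,"ry":0,"rz":0,"hand":0.06},{"dx":-0.003,"dy":-0.02,"dz":0,"rx":0,"ry":0,"rz":0,"hand":0.06},{"dx":0,"dy":0,"dz":0,"rx":0,"ry":0,"rz":0,"hand":0.06},{"dx":0,"dy":0,"dz":0,"rx":0,"ry":0,"rz":0,"hand":0.06},{"dx":0,"dy":0,"dz":0,"rx":0,"ry":0,"rz":0,"hand":0.06}]'

```text
t: 23.82
ee_pos: [518.3, -389.6, 265.1]
tool_rot: [-3.138, 0.017, -0.8]
force: [0.3, 0.5, -1.6]
grip_width: 67.3
```

```bash
python3 d.py 523 -402.8 234 -0.8
```

```text
d [  4.7 -13.2 -31.1] rot [-0.0148 -0.0092 -0.0001] pos [ 518.3 -389.6  265.1] rpy [-3.1379  0.0171 -0.7998] F [ 0.3  0.5 -1.6] 67.3 23.825
```

Emit:
move_arm --moves '[{"dx":0.0045,"dy":-0.013,"dz":0,"rx":-0.015,"ry":-0.009,"rz":0,"hand":0.06},{"dx":0,"dy":0,"dz":-0.01,"rx":0,"ry":0,"rz":0,"hand":0.06},{"dx":0,"dy":0,"dz":-0.01,"rx":0,"ry":0,"rz":0,"hand":0.06},{"dx":0,"dy":0,"dz":-0.005,"rx":0,"ry":0,"rz":0,"hand":0.06},{"dx":0,"dy":0,"dz":0,"rx":0,"ry":0,"rz":0,"hand":0.06}]'

```text
t: 24.45
ee_pos: [523.6, -401.6, 238.1]
tool_rot: [3.141, -0.0, -0.797]
force: [0.0, 0.2, -1.3]
grip_width: 67.5
```

```bash
python3 d.py 523 -402.8 228 -0.8
```

```text
d [ -0.6  -1.2 -10.1] rot [ 0.0006 -0.0001 -0.0026] pos [ 523.6 -401.6  238.1] rpy [ 3.1411e+00 -4.0000e-04 -7.9740e-01] F [ 0.   0.2 -1.3] 67.5 24.45
```

Emit:
move_arm --moves '[{"dx":-0.0005,"dy":-0.001,"dz":-0.003,"rx":0,"ry":0,"rz":0,"hand":0.06},{"dx":0,"dy":0,"dz":-0.004,"rx":0,"ry":0,"rz":0,"hand":0.06},{"dx":0,"dy":0,"dz":-0.003,"rx":0,"ry":0,"rz":0,"hand":0.06},{"dx":0,"dy":0,"dz":0,"rx":0,"ry":0,"rz":0,"hand":0.06},{"dx":0,"dy":0,"dz":0,"rx":0,"ry":0,"rz":0,"hand":0.06}]'

```text
t: 25.08
ee_pos: [523.2, -402.8, 228.1]
tool_rot: [3.141, -0.002, -0.797]
force: [-0.6, 0.5, -1.3]
grip_width: 67.6
```

```bash
python3 d.py 523 -402.8 224.2 -0.8; python3 w.py wF;python3 meas.py m4 522.6,-402.5,185,34
```

```text
d [-0.2  0.  -3.9] rot [ 0.0013  0.0011 -0.0026] pos [ 523.2 -402.8  228.1] rpy [ 3.1414e+00 -1.7000e-03 -7.9740e-01] F [-0.6  0.5 -1.3] 67.6 25.075
[ 523.2 -402.8  228.1] [ 3.1414e+00 -1.7000e-03 -7.9740e-01]
522.6,-402.5,185,34 scene 338 z 187.5 mid [ 526.  -409.9] ext [59. 56.] encl [ 524.5 -414.1] 36.0
522.6,-402.5,185,34 side 177 z 185.6 mid [ 522.9 -398.6] ext [77. 69.] encl [ 521.1 -398.6] 46.8
```

View pics/m4side.png

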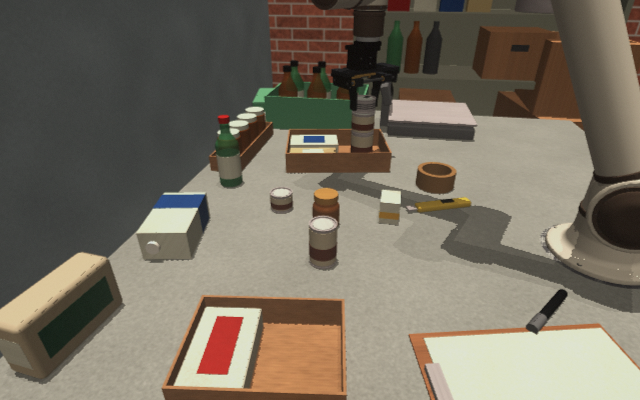

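The short tin is just above the stack at (363,105–150), and everything is in line. I'm making contact.

Emit:
move_arm --moves '[{"dx":0,"dy":0,"dz":-0.002,"rx":0,"ry":0,"rz":0,"hand":0.06},{"dx":0,"dy":0,"dz":-0.0015,"rx":0,"ry":0,"rz":0,"hand":0.06},{"dx":0,"dy":0,"dz":-0.001,"rx":0,"ry":0,"rz":0,"hand":0.06},{"dx":0,"dy":0,"dz":0,"rx":0,"ry":0,"rz":0,"hand":0.06},{"dx":0,"dy":0,"dz":0,"rx":0,"ry":0,"rz":0,"hand":0.06}]'

```text
t: 25.85
ee_pos: [523.4, -402.9, 224.3]
tool_rot: [-3.142, -0.003, -0.797]
force: [-0.8, 0.9, -0.4]
grip_width: 67.3
```

```bash
python3 d.py 523 -402.8 224.2 -0.8
```

```text
d [-0.4  0.1 -0.1] rot [ 0.002   0.002  -0.0029] pos [ 523.4 -402.9  224.3] rpy [-3.1415e+00 -2.8000e-03 -7.9710e-01] F [-0.8  0.9 -0.4] 67.3 25.85
```

Emit:
move_arm --moves '[{"dx":0,"dy":0,"dz":-0.0005,"rx":0,"ry":0,"rz":0,"hand":0.06},{"dx":0,"dy":0,"dz":0,"rx":0,"ry":0,"rz":0,"hand":0.07},{"dx":0,"dy":0,"dz":0,"rx":0,"ry":0,"rz":0,"hand":0.075},{"dx":0,"dy":0,"dz":0,"rx":0,"ry":0,"rz":0,"hand":0.087},{"dx":0,"dy":0,"dz":0,"rx":0,"ry":0,"rz":0,"hand":0.087}]'

```text
t: 26.48
ee_pos: [523.8, -403.2, 224.4]
tool_rot: [-3.141, -0.005, -0.797]
force: [-0.2, 0.5, 0.6]
grip_width: 84.4
```

Emit:
move_arm --moves '[{"dx":0,"dy":0,"dz":0.01,"rx":0,"ry":0,"rz":0,"hand":0.087},{"dx":0,"dy":0,"dz":0.03,"rx":0,"ry":0,"rz":0,"hand":0.087},{"dx":0,"dy":0,"dz":0.04,"rx":0,"ry":0,"rz":0,"hand":0.087},{"dx":0,"dy":0.05,"dz":0.01,"rx":0,"ry":0,"rz":0,"hand":0.087},{"dx":0,"dy":0.06,"dz":0,"rx":0,"ry":0,"rz":0,"hand":0.087}]'

```text
t: 27.1
ee_pos: [523.7, -294.3, 318.8]
tool_rot: [-3.141, -0.007, -0.803]
force: [-0.2, 1.3, -0.2]
grip_width: 87.1
```

Emit:
move_arm --moves '[{"dx":0.004,"dy":0.06,"dz":-0.01,"rx":0,"ry":0.004,"rz":0,"hand":0.087},{"dx":0.004,"dy":0.06,"dz":-0.01,"rx":0,"ry":0.004,"rz":0,"hand":0.087},{"dx":0.004,"dy":0.06,"dz":-0.01,"rx":0,"ry":0.004,"rz":0,"hand":0.087},{"dx":0.004,"dy":0.06,"dz":0,"rx":0,"ry":0.004,"rz":0,"hand":0.087},{"dx":0.004,"dy":0.06,"dz":0,"rx":0,"ry":0.004,"rz":0,"hand":0.087}]'

```text
t: 27.72
ee_pos: [543.8, 14.1, 294.5]
tool_rot: [3.134, -0.002, -0.804]
force: [0.2, 0.1, -0.0]
grip_width: 87.0
```

```bash
python3 d.py 551 128.5 200 -0.8;python3 meas.py m5 523,-402.8,185,34 567,-4,80,26
```

```text
d [  7.2 114.4 -94.5] rot [ 0.0061 -0.004   0.0041] pos [543.8  14.1 294.5] rpy [ 3.1345e+00 -1.6000e-03 -8.0410e-01] F [ 0.2  0.1 -0. ] 87.0 27.725
523,-402.8,185,34 scene 727 z 184.1 mid [ 523.  -403.1] ext [64. 63.] encl [ 522.4 -403.3] 34.5
523,-402.8,185,34 side 60 z 182.2 mid [ 522.7 -400.3] ext [64. 66.] encl [ 519.8 -400. ] 35.5
567,-4,80,26 scene 243 z 80.9 mid [566.5  -5. ] ext [50. 50.] encl [566.3  -4.9] 27.5
567,-4,80,26 side 253 z 79.2 mid [566.3  -1.6] ext [50. 51.] encl [566.2  -1.1] 27.1
```

View pics/m5scene.png

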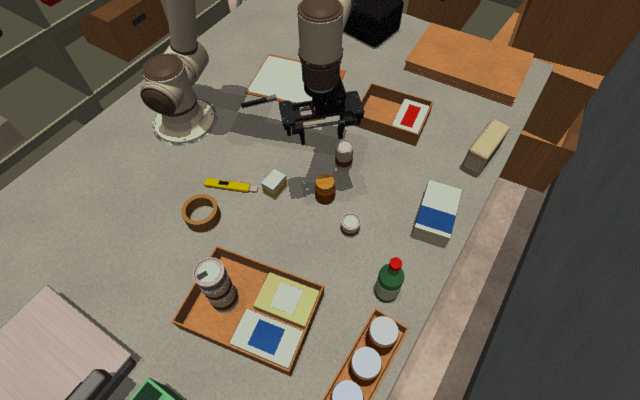

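The wide stack stands straight at (215,283) in the scene view, and both views put the three tops within ~1 mm of each other. Next is narrow_tall.

Emit:
move_arm --moves '[{"dx":0.003,"dy":0.05,"dz":-0.01,"rx":0.003,"ry":-0.002,"rz":0,"hand":0.087},{"dx":0.003,"dy":0.045,"dz":-0.02,"rx":0.003,"ry":0,"rz":0.004,"hand":0.087},{"dx":0,"dy":0.015,"dz":-0.03,"rx":0,"ry":0,"rz":0,"hand":0.087},{"dx":0,"dy":0,"dz":-0.02,"rx":0,"ry":0,"rz":0,"hand":0.087},{"dx":0,"dy":0,"dz":0,"rx":0,"ry":0,"rz":0,"hand":0.087}]'

```text
t: 28.55
ee_pos: [551.7, 119.2, 215.1]
tool_rot: [-3.14, -0.001, -0.809]
force: [0.2, -0.4, -0.0]
grip_width: 87.1
```

```bash
python3 d.py 551 128.5 119 -0.8; python3 w.py wG
```

```text
d [ -0.7   9.3 -96.1] rot [-0.0005  0.0022  0.0086] pos [551.7 119.2 215.1] rpy [-3.1397e+00 -1.1000e-03 -8.0860e-01] F [ 0.2 -0.4 -0. ] 87.1 28.55
[551.7 119.2 215.1] [-3.1397e+00 -1.1000e-03 -8.0860e-01]
```

View pics/wG.png

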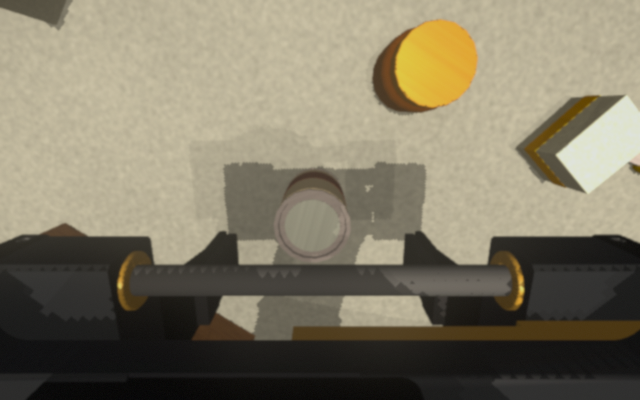

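narrow_tall is at (312,223), slightly left of centre, which agrees with the 9 mm still to go.

Emit:
move_arm --moves '[{"dx":-0.001,"dy":0.009,"dz":-0.01,"rx":0,"ry":0.003,"rz":0.008,"hand":0.087},{"dx":0,"dy":0,"dz":-0.025,"rx":0,"ry":0.002,"rz":0,"hand":0.087},{"dx":0,"dy":0,"dz":-0.025,"rx":0,"ry":0.002,"rz":0,"hand":0.087},{"dx":0,"dy":0,"dz":-0.025,"rx":0,"ry":0.002,"rz":0,"hand":0.087},{"dx":0,"dy":0,"dz":0,"rx":0,"ry":0,"rz":0,"hand":0.087}]'

```text
t: 29.22
ee_pos: [554.0, 128.3, 133.3]
tool_rot: [-3.134, 0.001, -0.803]
force: [-0.2, -0.3, 1.0]
grip_width: 86.7
```

```bash
python3 d.py 551 128.5 119 -0.8
```

```text
d [ -3.    0.2 -14.3] rot [-0.0059  0.0046  0.0029] pos [554.  128.3 133.3] rpy [-3.1342e+00  1.0000e-03 -8.0290e-01] F [-0.2 -0.3  1. ] 86.7 29.225
```

Emit:
move_arm --moves '[{"dx":-0.003,"dy":0,"dz":-0.006,"rx":-0.006,"ry":0.005,"rz":0.002,"hand":0.087},{"dx":0,"dy":0,"dz":-0.006,"rx":0,"ry":0,"rz":0,"hand":0.087},{"dx":0,"dy":0,"dz":-0.003,"rx":0,"ry":0,"rz":0,"hand":0.087},{"dx":0,"dy":0,"dz":0,"rx":0,"ry":0,"rz":0,"hand":0.087},{"dx":0,"dy":0,"dz":0,"rx":0,"ry":0,"rz":0,"hand":0.087}]'

```text
t: 29.85
ee_pos: [552.8, 129.2, 121.1]
tool_rot: [-3.136, -0.002, -0.8]
force: [-0.1, 0.6, -0.3]
grip_width: 86.7
```

```bash
python3 d.py 551 128.5 119 -0.8
```

```text
d [-1.8 -0.7 -2.1] rot [-0.0024  0.006   0.0001] pos [552.8 129.2 121.1] rpy [-3.1357e+00 -2.4000e-03 -8.0010e-01] F [-0.1  0.6 -0.3] 86.7 29.85
```

Emit:
move_arm --moves '[{"dx":-0.002,"dy":-0.001,"dz":-0.001,"rx":-0.002,"ry":0.006,"rz":0,"hand":0.087},{"dx":0,"dy":0,"dz":0,"rx":0,"ry":0,"rz":0,"hand":0.07},{"dx":0,"dy":0,"dz":0,"rx":0,"ry":0,"rz":0,"hand":0.045},{"dx":0,"dy":0,"dz":0,"rx":0,"ry":0,"rz":0,"hand":0.045},{"dx":0,"dy":0,"dz":0,"rx":0,"ry":0,"rz":0,"hand":0.045}]'

```text
t: 30.48
ee_pos: [550.9, 128.2, 120.4]
tool_rot: [-3.141, 0.0, -0.8]
force: [0.0, 0.8, 0.5]
grip_width: 55.1
```

Emit:
move_arm --moves '[{"dx":0,"dy":0,"dz":0,"rx":0,"ry":0,"rz":0,"hand":0.045},{"dx":0,"dy":0,"dz":0,"rx":0,"ry":0,"rz":0,"hand":0.045},{"dx":0,"dy":0,"dz":0,"rx":0,"ry":0,"rz":0,"hand":0.045},{"dx":0,"dy":0,"dz":0,"rx":0,"ry":0,"rz":0,"hand":0.045},{"dx":0,"dy":0,"dz":0,"rx":0,"ry":0,"rz":0,"hand":0.045}]'

```text
t: 31.1
ee_pos: [551.1, 128.3, 120.5]
tool_rot: [-3.14, -0.0, -0.8]
force: [0.2, -0.4, -0.4]
grip_width: 53.4
```

```bash
python3 d.py 551 128.5 119 -0.8
```

```text
d [-0.1  0.2 -1.5] rot [-0.0008  0.0008 -0.    ] pos [551.1 128.3 120.5] rpy [-3.1404 -0.     -0.8   ] F [ 0.2 -0.4 -0.4] 53.4 31.1
```

Emit:
move_arm --moves '[{"dx":0,"dy":0,"dz":0.03,"rx":0,"ry":0,"rz":0,"hand":0.045},{"dx":0,"dy":0,"dz":0.05,"rx":0,"ry":0,"rz":0,"hand":0.045},{"dx":0,"dy":0,"dz":0.04,"rx":0,"ry":0,"rz":0,"hand":0.045},{"dx":0,"dy":0.03,"dz":0.01,"rx":0,"ry":0,"rz":0,"hand":0.045},{"dx":-0.001,"dy":0.045,"dz":0,"rx":0,"ry":0,"rz":0,"hand":0.045}]'

```text
t: 31.72
ee_pos: [546.5, 200.8, 251.2]
tool_rot: [3.133, 0.005, -0.807]
force: [1.3, 0.6, -3.0]
grip_width: 53.7
```

Emit:
move_arm --moves '[{"dx":-0.001,"dy":0.045,"dz":0,"rx":0,"ry":0,"rz":0,"hand":0.045},{"dx":-0.001,"dy":0.045,"dz":0,"rx":0,"ry":0,"rz":0,"hand":0.045},{"dx":-0.001,"dy":0.03,"dz":0,"rx":0,"ry":0,"rz":0,"hand":0.045},{"dx":0,"dy":0.02,"dz":0,"rx":0,"ry":0,"rz":0,"hand":0.045},{"dx":0,"dy":0,"dz":0,"rx":0,"ry":0,"rz":0,"hand":0.045}]'

```text
t: 32.35
ee_pos: [540.5, 346.1, 247.4]
tool_rot: [3.126, 0.008, -0.806]
force: [0.4, -1.1, -1.8]
grip_width: 53.4
```

```bash
python3 d.py 542.5 374.7 160 -0.8
```

```text
d [  2.   28.6 -87.4] rot [ 0.0056 -0.0166  0.0061] pos [540.5 346.1 247.4] rpy [ 3.1258  0.0075 -0.8061] F [ 0.4 -1.1 -1.8] 53.4 32.35
```

Emit:
move_arm --moves '[{"dx":0.001,"dy":0.015,"dz":0,"rx":0.003,"ry":-0.008,"rz":0.003,"hand":0.045},{"dx":0.001,"dy":0.014,"dz":-0.02,"rx":0.003,"ry":-0.008,"rz":0.003,"hand":0.045},{"dx":0,"dy":0,"dz":-0.03,"rx":0,"ry":0,"rz":0,"hand":0.045},{"dx":0,"dy":0,"dz":-0.025,"rx":0,"ry":0,"rz":0,"hand":0.045},{"dx":0,"dy":0,"dz":0,"rx":0,"ry":0,"rz":0,"hand":0.045}]'

```text
t: 32.98
ee_pos: [543.5, 374.6, 171.2]
tool_rot: [-3.14, 0.0, -0.804]
force: [-0.1, 0.1, -2.6]
grip_width: 53.4
```

```bash
python3 d.py 542.5 374.7 124.5 -0.8
```

```text
d [ -1.    0.1 -46.7] rot [-0.0015  0.0014  0.0037] pos [543.5 374.6 171.2] rpy [-3.1396e+00  1.0000e-04 -8.0370e-01] F [-0.1  0.1 -2.6] 53.4 32.975
```

Emit:
move_arm --moves '[{"dx":-0.001,"dy":0,"dz":-0.01,"rx":-0.001,"ry":0.001,"rz":0.003,"hand":0.045},{"dx":0,"dy":0,"dz":-0.015,"rx":0,"ry":0,"rz":0,"hand":0.045},{"dx":0,"dy":0,"dz":-0.01,"rx":0,"ry":0,"rz":0,"hand":0.045},{"dx":0,"dy":0,"dz":-0.004,"rx":0,"ry":0,"rz":0,"hand":0.045},{"dx":0,"dy":0,"dz":0,"rx":0,"ry":0,"rz":0,"hand":0.045}]'

```text
t: 33.6
ee_pos: [543.9, 375.2, 132.8]
tool_rot: [-3.136, -0.0, -0.801]
force: [0.4, -0.3, -2.3]
grip_width: 53.3
```

```bash
python3 d.py 542.5 374.7 124.5 -0.8
```

```text
d [-1.4 -0.5 -8.3] rot [-0.0038  0.0046  0.0009] pos [543.9 375.2 132.8] rpy [-3.1357e+00 -5.0000e-04 -8.0090e-01] F [ 0.4 -0.3 -2.3] 53.3 33.6
```

Emit:
move_arm --moves '[{"dx":-0.0015,"dy":-0.0005,"dz":-0.002,"rx":-0.004,"ry":0.005,"rz":0,"hand":0.045},{"dx":0,"dy":0,"dz":-0.003,"rx":0,"ry":0,"rz":0,"hand":0.045},{"dx":0,"dy":0,"dz":-0.003,"rx":0,"ry":0,"rz":0,"hand":0.045},{"dx":0,"dy":0,"dz":0,"rx":0,"ry":0,"rz":0,"hand":0.045},{"dx":0,"dy":0,"dz":0,"rx":0,"ry":0,"rz":0,"hand":0.045}]'

```text
t: 34.22
ee_pos: [542.8, 375.1, 125.4]
tool_rot: [-3.14, 0.0, -0.801]
force: [-0.0, 1.0, -2.3]
grip_width: 53.3
```

```bash
python3 d.py 542.5 374.7 124.5 -0.8
```

```text
d [-0.3 -0.4 -0.9] rot [-0.001   0.001   0.0007] pos [542.8 375.1 125.4] rpy [-3.1402e+00  1.0000e-04 -8.0070e-01] F [-0.   1.  -2.3] 53.3 34.225
```

Emit:
move_arm --moves '[{"dx":0,"dy":0,"dz":-0.001,"rx":0,"ry":0,"rz":0,"hand":0.045},{"dx":0,"dy":0,"dz":-0.001,"rx":0,"ry":0,"rz":0,"hand":0.045},{"dx":0,"dy":0,"dz":-0.0005,"rx":0,"ry":0,"rz":0,"hand":0.045},{"dx":0,"dy":0,"dz":0,"rx":0,"ry":0,"rz":0,"hand":0.045},{"dx":0,"dy":0,"dz":0,"rx":0,"ry":0,"rz":0,"hand":0.045}]'

```text
t: 34.85
ee_pos: [542.8, 375.2, 124.5]
tool_rot: [-3.139, -0.0, -0.8]
force: [-0.9, -0.0, 0.7]
grip_width: 53.5
```

```bash
python3 d.py 542.5 374.7 124.5 -0.8
```

```text
d [-0.3 -0.5 -0. ] rot [-0.0013  0.0017  0.0003] pos [542.8 375.2 124.5] rpy [-3.1395e+00 -3.0000e-04 -8.0030e-01] F [-0.9 -0.   0.7] 53.5 34.85
```

Emit:
move_arm --moves '[{"dx":0,"dy":0,"dz":0,"rx":0,"ry":0,"rz":0,"hand":0.056},{"dx":0,"dy":0,"dz":0,"rx":0,"ry":0,"rz":0,"hand":0.065},{"dx":0,"dy":0,"dz":0,"rx":0,"ry":0,"rz":0,"hand":0.08},{"dx":0,"dy":0,"dz":0,"rx":0,"ry":0,"rz":0,"hand":0.08},{"dx":0,"dy":0,"dz":0.01,"rx":0,"ry":0,"rz":0,"hand":0.087}]'

```text
t: 35.48
ee_pos: [543.3, 375.5, 134.0]
tool_rot: [-3.139, -0.0, -0.8]
force: [-0.6, 0.5, 0.5]
grip_width: 82.6
```

Emit:
move_arm --moves '[{"dx":0,"dy":0,"dz":0.04,"rx":0,"ry":0,"rz":0,"hand":0.087},{"dx":0,"dy":0,"dz":0.06,"rx":0,"ry":0,"rz":0,"hand":0.087},{"dx":0.01,"dy":-0.03,"dz":0.03,"rx":0,"ry":0,"rz":0,"hand":0.087},{"dx":0.018,"dy":-0.055,"dz":0,"rx":0,"ry":0,"rz":0,"hand":0.087},{"dx":0.018,"dy":-0.055,"dz":0,"rx":0,"ry":0,"rz":0,"hand":0.087}]'

```text
t: 36.1
ee_pos: [589.7, 235.9, 273.3]
tool_rot: [-3.131, -0.003, -0.792]
force: [0.2, 0.7, -0.3]
grip_width: 86.8
```

Emit:
move_arm --moves '[{"dx":0.018,"dy":-0.055,"dz":0,"rx":0,"ry":0,"rz":0,"hand":0.087},{"dx":0.018,"dy":-0.055,"dz":0,"rx":0,"ry":0,"rz":0,"hand":0.087},{"dx":0.018,"dy":-0.055,"dz":0,"rx":0,"ry":0,"rz":0,"hand":0.087},{"dx":0.018,"dy":-0.055,"dz":0,"rx":0,"ry":0,"rz":0,"hand":0.087},{"dx":0.01,"dy":-0.03,"dz":-0.01,"rx":0,"ry":0,"rz":0,"hand":0.087}]'

```text
t: 36.72
ee_pos: [674.3, -23.8, 270.5]
tool_rot: [-3.122, -0.01, -0.792]
force: [0.3, 0.5, -0.9]
grip_width: 87.0
```

```bash
python3 d.py 684 -57 160 -0.8;python3 meas.py m6 542.5,374.7,92,27 684,-57,45,27
```

```text
d [   9.7  -33.2 -110.5] rot [-0.007   0.0208 -0.0082] pos [674.3 -23.8 270.5] rpy [-3.1219 -0.0095 -0.7919] F [ 0.3  0.5 -0.9] 87.0 36.725
scene few 21
542.5,374.7,92,27 side 1058 z 89.4 mid [541.5 377.2] ext [50. 51.] encl [541.5 376.3] 27.5
684,-57,45,27 scene 266 z 43.9 mid [683.1 -57.4] ext [50. 50.] encl [683.3 -57.3] 27.3
684,-57,45,27 side 212 z 42.2 mid [683.2 -54.9] ext [50. 50.] encl [683.2 -55.5] 27.9
```

View pics/m6scene.png

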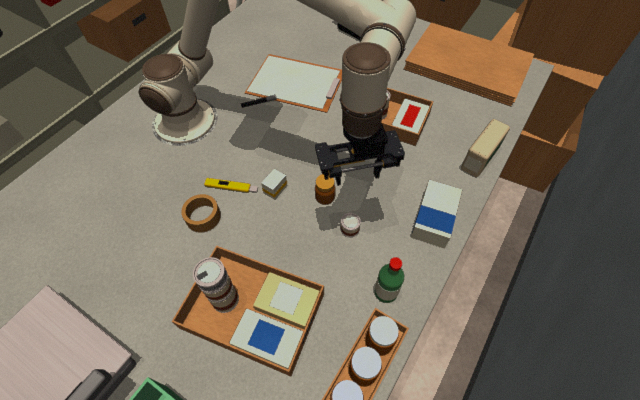

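The arm hides the small carton in this scene shot. narrow_short is free at (350,224).

Emit:
move_arm --moves '[{"dx":0.005,"dy":-0.018,"dz":-0.02,"rx":-0.004,"ry":0.01,"rz":-0.004,"hand":0.087},{"dx":0.004,"dy":-0.015,"dz":-0.03,"rx":-0.003,"ry":0.01,"rz":-0.004,"hand":0.087},{"dx":0,"dy":0,"dz":-0.04,"rx":0,"ry":0.002,"rz":0,"hand":0.087},{"dx":0,"dy":0,"dz":-0.03,"rx":0,"ry":0,"rz":0,"hand":0.087},{"dx":0,"dy":0,"dz":0,"rx":0,"ry":0,"rz":0,"hand":0.087}]'

```text
t: 37.55
ee_pos: [681.6, -52.5, 144.6]
tool_rot: [3.138, 0.004, -0.793]
force: [0.1, 0.4, 0.5]
grip_width: 86.8
```

```bash
python3 d.py 683.4 -56.5 80 -0.8; python3 w.py wH
```

```text
d [  1.8  -4.  -64.6] rot [-0.     -0.0056 -0.0072] pos [681.6 -52.5 144.6] rpy [ 3.1376  0.004  -0.7928] F [0.1 0.4 0.5] 86.8 37.55
[681.6 -52.5 144.6] [ 3.1376  0.004  -0.7928]
```

View pics/wH.png

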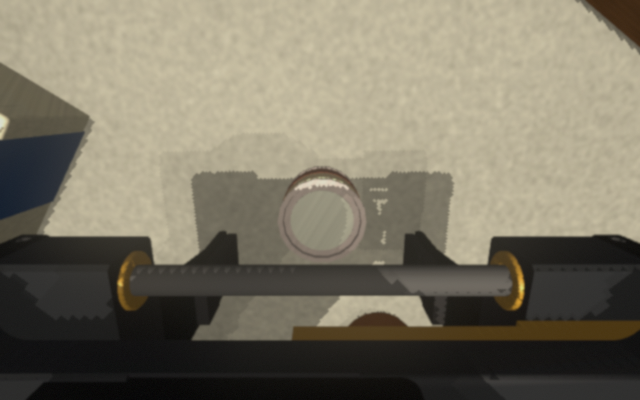

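The tin is centred at (322,217), and the jar at (377,320) lies behind the jaws. I'm descending.

Emit:
move_arm --moves '[{"dx":0.002,"dy":-0.004,"dz":-0.015,"rx":0,"ry":-0.004,"rz":-0.007,"hand":0.087},{"dx":0,"dy":0,"dz":-0.02,"rx":0,"ry":0.002,"rz":0,"hand":0.087},{"dx":0,"dy":0,"dz":-0.02,"rx":0,"ry":0.002,"rz":0,"hand":0.087},{"dx":0,"dy":0,"dz":-0.004,"rx":0,"ry":0,"rz":0,"hand":0.087},{"dx":0,"dy":0,"dz":0,"rx":0,"ry":0,"rz":0,"hand":0.087}]'

```text
t: 38.22
ee_pos: [686.3, -56.1, 86.6]
tool_rot: [-3.139, -0.002, -0.798]
force: [0.4, -0.3, -0.4]
grip_width: 86.9
```

```bash
python3 d.py 683.4 -56.5 80 -0.8
```

```text
d [-2.9 -0.4 -6.6] rot [-0.0001  0.0033 -0.0017] pos [686.3 -56.1  86.6] rpy [-3.1392e+00 -2.2000e-03 -7.9830e-01] F [ 0.4 -0.3 -0.4] 86.9 38.225
```

Emit:
move_arm --moves '[{"dx":-0.003,"dy":0,"dz":-0.003,"rx":0,"ry":0.003,"rz":0,"hand":0.087},{"dx":0,"dy":0,"dz":-0.003,"rx":0,"ry":0,"rz":0,"hand":0.087},{"dx":0,"dy":0,"dz":-0.001,"rx":0,"ry":0,"rz":0,"hand":0.087},{"dx":0,"dy":0,"dz":0,"rx":0,"ry":0,"rz":0,"hand":0.087},{"dx":0,"dy":0,"dz":0,"rx":0,"ry":0,"rz":0,"hand":0.087}]'

```text
t: 38.85
ee_pos: [684.1, -56.0, 81.0]
tool_rot: [-3.139, -0.002, -0.798]
force: [0.3, 0.2, 0.3]
grip_width: 87.1
```

```bash
python3 d.py 683.4 -56.5 80 -0.8
```

```text
d [-0.7 -0.5 -1. ] rot [-0.0003  0.0036 -0.002 ] pos [684.1 -56.   81. ] rpy [-3.1388e+00 -2.3000e-03 -7.9800e-01] F [0.3 0.2 0.3] 87.1 38.85
```

Emit:
move_arm --moves '[{"dx":0,"dy":0,"dz":0,"rx":0,"ry":0,"rz":0,"hand":0.07},{"dx":0,"dy":0,"dz":0,"rx":0,"ry":0,"rz":0,"hand":0.045},{"dx":0,"dy":0,"dz":0,"rx":0,"ry":0,"rz":0,"hand":0.045},{"dx":0,"dy":0,"dz":0,"rx":0,"ry":0,"rz":0,"hand":0.045},{"dx":0,"dy":0,"dz":0,"rx":0,"ry":0,"rz":0,"hand":0.045}]'

```text
t: 39.48
ee_pos: [684.2, -56.1, 81.3]
tool_rot: [-3.139, -0.003, -0.798]
force: [0.7, -0.5, 0.4]
grip_width: 53.4
```

Emit:
move_arm --moves '[{"dx":0,"dy":0,"dz":0,"rx":0,"ry":0,"rz":0,"hand":0.045},{"dx":0,"dy":0,"dz":0,"rx":0,"ry":0,"rz":0,"hand":0.045},{"dx":0,"dy":0,"dz":0,"rx":0,"ry":0,"rz":0,"hand":0.045},{"dx":0,"dy":0,"dz":0,"rx":0,"ry":0,"rz":0,"hand":0.045},{"dx":0,"dy":0,"dz":0,"rx":0,"ry":0,"rz":0,"hand":0.045}]'

```text
t: 40.1
ee_pos: [684.2, -56.1, 81.3]
tool_rot: [-3.139, -0.003, -0.798]
force: [0.6, -0.2, 0.5]
grip_width: 53.4
```

```bash
python3 d.py 683.4 -56.5 80 -0.8
```

```text
d [-0.8 -0.4 -1.3] rot [-0.0002  0.0039 -0.002 ] pos [684.2 -56.1  81.3] rpy [-3.1387e+00 -2.5000e-03 -7.9800e-01] F [ 0.6 -0.2  0.5] 53.4 40.1
```

Emit:
move_arm --moves '[{"dx":0,"dy":0,"dz":0.03,"rx":0,"ry":0,"rz":0,"hand":0.045},{"dx":0,"dy":0,"dz":0.06,"rx":0,"ry":0,"rz":0,"hand":0.045},{"dx":0,"dy":0,"dz":0.06,"rx":0,"ry":0,"rz":0,"hand":0.045},{"dx":0,"dy":0,"dz":0.03,"rx":0,"ry":0,"rz":0,"hand":0.045},{"dx":-0.008,"dy":0.025,"dz":0,"rx":0,"ry":0,"rz":0,"hand":0.045}]'

```text
t: 40.72
ee_pos: [673.7, -32.1, 263.7]
tool_rot: [3.141, 0.002, -0.801]
force: [-0.3, 1.0, -1.6]
grip_width: 53.4
```

Emit:
move_arm --moves '[{"dx":-0.015,"dy":0.046,"dz":0,"rx":0,"ry":0,"rz":0,"hand":0.045},{"dx":-0.015,"dy":0.046,"dz":0,"rx":0,"ry":0,"rz":0,"hand":0.045},{"dx":-0.015,"dy":0.046,"dz":0,"rx":0,"ry":0,"rz":0,"hand":0.045},{"dx":-0.015,"dy":0.046,"dz":0,"rx":0,"ry":0,"rz":0,"hand":0.045},{"dx":-0.015,"dy":0.046,"dz":0,"rx":0,"ry":0,"rz":0,"hand":0.045}]'

```text
t: 41.35
ee_pos: [595.3, 202.2, 262.9]
tool_rot: [3.141, 0.003, -0.807]
force: [0.7, 1.1, -1.0]
grip_width: 53.3
```

```bash
python3 d.py 542.4 375.2 260 -0.8
```

```text
d [-52.9 173.   -2.9] rot [-0.0017 -0.0027  0.0067] pos [595.3 202.2 262.9] rpy [ 3.1408e+00  3.1000e-03 -8.0670e-01] F [ 0.7  1.1 -1. ] 53.3 41.35
```

Emit:
move_arm --moves '[{"dx":-0.014,"dy":0.045,"dz":0,"rx":0,"ry":0,"rz":0.003,"hand":0.045},{"dx":-0.014,"dy":0.045,"dz":0,"rx":0,"ry":0,"rz":0.003,"hand":0.045},{"dx":-0.012,"dy":0.04,"dz":-0.01,"rx":0,"ry":0,"rz":0,"hand":0.045},{"dx":-0.006,"dy":0.025,"dz":-0.02,"rx":0,"ry":0,"rz":0,"hand":0.045},{"dx":0,"dy":0,"dz":-0.02,"rx":0,"ry":0,"rz":0,"hand":0.045}]'

```text
t: 41.98
ee_pos: [545.3, 365.5, 210.8]
tool_rot: [-3.141, 0.004, -0.796]
force: [-0.2, 0.2, -1.1]
grip_width: 53.4
```

```bash
python3 d.py 542.4 375.2 173.5 -0.8
```

```text
d [ -2.9   9.7 -37.3] rot [-0.0039 -0.0024 -0.0037] pos [545.3 365.5 210.8] rpy [-3.1406  0.0044 -0.7963] F [-0.2  0.2 -1.1] 53.4 41.975
```

Emit:
move_arm --moves '[{"dx":-0.003,"dy":0.008,"dz":-0.003,"rx":-0.004,"ry":-0.002,"rz":-0.003,"hand":0.045},{"dx":0,"dy":0,"dz":-0.01,"rx":0,"ry":0,"rz":0,"hand":0.045},{"dx":0,"dy":0,"dz":0,"rx":0,"ry":0,"rz":0,"hand":0.045},{"dx":0,"dy":0,"dz":0,"rx":0,"ry":0,"rz":0,"hand":0.045},{"dx":0,"dy":0,"dz":0,"rx":0,"ry":0,"rz":0,"hand":0.045}]'

```text
t: 42.6
ee_pos: [542.5, 372.2, 195.0]
tool_rot: [3.137, -0.0, -0.802]
force: [0.1, -0.6, -0.9]
grip_width: 53.3
```

```bash
python3 d.py 542.4 375.2 173.5 -0.8; python3 meas.py m7 542.5,374.7,92,27; python3 w.py wI
```

```text
d [ -0.1   3.  -21.5] rot [ 0.0036 -0.003   0.002 ] pos [542.5 372.2 195. ] rpy [ 3.1369e+00 -5.0000e-04 -8.0200e-01] F [ 0.1 -0.6 -0.9] 53.3 42.6
542.5,374.7,92,27 scene 83 z 91.0 mid [542.  367.4] ext [50. 43.] encl [542.6 371. ] 26.5
542.5,374.7,92,27 side 664 z 89.4 mid [541.5 383.7] ext [51. 38.] encl [541.7 377.7] 27.0
[542.5 372.3 195.1] [ 3.1373e+00 -5.0000e-04 -8.0180e-01]
```

View pics/wI.png

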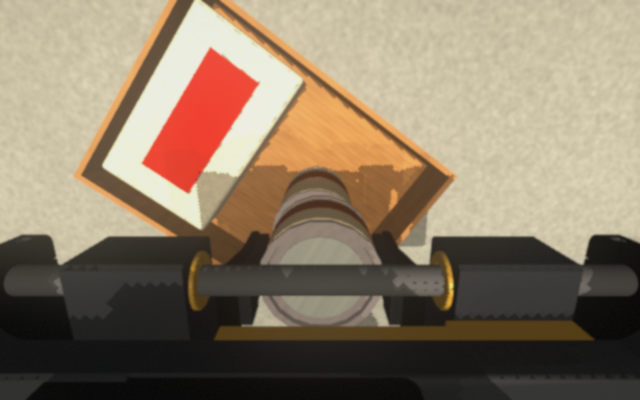

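View pics/m7side.png

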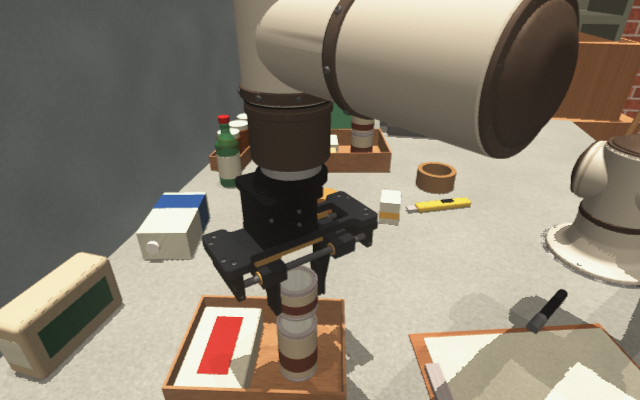

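The held tin (297,290) is straight above the lower one (297,340) in the side view, and in line at column 320 in the wrist view.

Emit:
move_arm --moves '[{"dx":0,"dy":0.003,"dz":-0.004,"rx":0.004,"ry":-0.003,"rz":0.002,"hand":0.045},{"dx":0,"dy":0,"dz":-0.006,"rx":0,"ry":0,"rz":0,"hand":0.045},{"dx":0,"dy":0,"dz":-0.005,"rx":0,"ry":0,"rz":0,"hand":0.045},{"dx":0,"dy":0,"dz":0,"rx":0,"ry":0,"rz":0,"hand":0.045},{"dx":0,"dy":0,"dz":0,"rx":0,"ry":0,"rz":0,"hand":0.045}]'

```text
t: 43.38
ee_pos: [542.3, 375.5, 178.7]
tool_rot: [-3.141, 0.0, -0.8]
force: [0.2, -0.2, -2.0]
grip_width: 53.5
```

```bash
python3 d.py 542.7 375.3 173.5 -0.8
```

```text
d [ 0.4 -0.2 -5.2] rot [-0.0005 -0.0001 -0.0004] pos [542.3 375.5 178.7] rpy [-3.1413e+00  4.0000e-04 -7.9960e-01] F [ 0.2 -0.2 -2. ] 53.5 43.375
```

Emit:
move_arm --moves '[{"dx":0,"dy":0,"dz":-0.002,"rx":0,"ry":0,"rz":0,"hand":0.045},{"dx":0,"dy":0,"dz":-0.002,"rx":0,"ry":0,"rz":0,"hand":0.045},{"dx":0,"dy":0,"dz":-0.001,"rx":0,"ry":0,"rz":0,"hand":0.045},{"dx":0,"dy":0,"dz":0,"rx":0,"ry":0,"rz":0,"hand":0.045},{"dx":0,"dy":0,"dz":0,"rx":0,"ry":0,"rz":0,"hand":0.045}]'

```text
t: 44.0
ee_pos: [542.4, 375.6, 173.7]
tool_rot: [-3.141, 0.0, -0.8]
force: [-0.4, 0.4, -0.9]
grip_width: 53.1
```

```bash
python3 d.py 542.7 375.3 173.5 -0.8
```

```text
d [ 0.3 -0.3 -0.2] rot [-0.001   0.0004 -0.0004] pos [542.4 375.6 173.7] rpy [-3.1406e+00  4.0000e-04 -7.9960e-01] F [-0.4  0.4 -0.9] 53.1 44.0
```

Emit:
move_arm --moves '[{"dx":0,"dy":0,"dz":-0.001,"rx":0,"ry":0,"rz":0,"hand":0.045},{"dx":0,"dy":0,"dz":-0.0005,"rx":0,"ry":0,"rz":0,"hand":0.045},{"dx":0,"dy":0,"dz":0,"rx":0,"ry":0,"rz":0,"hand":0.045},{"dx":0,"dy":0,"dz":0,"rx":0,"ry":0,"rz":0,"hand":0.045},{"dx":0,"dy":0,"dz":0,"rx":0,"ry":0,"rz":0,"hand":0.045}]'

```text
t: 44.62
ee_pos: [542.6, 375.7, 173.3]
tool_rot: [-3.14, 0.0, -0.799]
force: [-0.7, -0.8, 0.7]
grip_width: 54.0
```

```bash
python3 d.py 542.7 375.3 173.5 -0.8
```

```text
d [ 0.1 -0.4  0.2] rot [-0.0014  0.0014 -0.0008] pos [542.6 375.7 173.3] rpy [-3.1396e+00  1.0000e-04 -7.9920e-01] F [-0.7 -0.8  0.7] 54.0 44.625
```

Contact made. I'm releasing, rising straight up, then backing away toward the robot and the middle.

Emit:
move_arm --moves '[{"dx":0,"dy":0,"dz":0,"rx":0,"ry":0,"rz":0,"hand":0.056},{"dx":0,"dy":0,"dz":0,"rx":0,"ry":0,"rz":0,"hand":0.065},{"dx":0,"dy":0,"dz":0,"rx":0,"ry":0,"rz":0,"hand":0.08},{"dx":0,"dy":0,"dz":0,"rx":0,"ry":0,"rz":0,"hand":0.087},{"dx":0,"dy":0,"dz":0.01,"rx":0,"ry":0,"rz":0,"hand":0.087}]'

```text
t: 45.25
ee_pos: [542.6, 375.5, 182.7]
tool_rot: [-3.141, -0.0, -0.799]
force: [0.5, 0.4, -1.1]
grip_width: 84.5
```

Emit:
move_arm --moves '[{"dx":0,"dy":0,"dz":0.04,"rx":0,"ry":0,"rz":0,"hand":0.087},{"dx":0,"dy":0,"dz":0.06,"rx":0,"ry":0,"rz":0,"hand":0.087},{"dx":0,"dy":-0.04,"dz":0.02,"rx":0,"ry":0,"rz":0,"hand":0.087},{"dx":-0.01,"dy":-0.06,"dz":0,"rx":0,"ry":0,"rz":0,"hand":0.087},{"dx":-0.01,"dy":-0.06,"dz":0,"rx":0,"ry":0,"rz":0,"hand":0.087}]'

```text
t: 45.88
ee_pos: [522.9, 215.3, 310.3]
tool_rot: [-3.134, -0.003, -0.793]
force: [0.6, -0.5, -0.1]
grip_width: 87.1
```

Emit:
move_arm --moves '[{"dx":-0.01,"dy":-0.06,"dz":0,"rx":0,"ry":0,"rz":0,"hand":0.087},{"dx":-0.01,"dy":-0.06,"dz":0,"rx":0,"ry":0,"rz":0,"hand":0.087},{"dx":0,"dy":-0.05,"dz":0,"rx":0,"ry":0,"rz":0,"hand":0.087},{"dx":0,"dy":-0.02,"dz":0,"rx":0,"ry":0,"rz":0,"hand":0.087},{"dx":0,"dy":0,"dz":0,"rx":0,"ry":0,"rz":0,"hand":0.087}]'

```text
t: 46.5
ee_pos: [500.2, 16.0, 316.5]
tool_rot: [-3.125, -0.008, -0.797]
force: [0.4, 0.9, -0.3]
grip_width: 87.2
```

```bash
python3 meas.py m8 542.5,375,137,27 523,-402.5,185,34 567,-4,80,26 427,-61,55,32
```

```text
542.5,375,137,27 scene 179 z 136.0 mid [542.3 374. ] ext [50. 54.] encl [542.  373.1] 31.1
542.5,375,137,27 side 1083 z 134.4 mid [541.8 376.6] ext [50. 51.] encl [542.  376.1] 27.5
523,-402.5,185,34 scene 726 z 184.0 mid [ 523.4 -403. ] ext [64. 63.] encl [ 522.7 -402.8] 34.7
523,-402.5,185,34 side 142 z 182.2 mid [ 522.6 -400.5] ext [63. 67.] encl [ 519.9 -400.4] 35.8
567,-4,80,26 scene 238 z 80.9 mid [566.8  -4.1] ext [51. 50.] encl [567.9  -3.1] 27.9
567,-4,80,26 side 257 z 79.3 mid [566.3  -1.5] ext [50. 52.] encl [566.8  -1.5] 27.3
427,-61,55,32 scene 285 z 55.8 mid [427.1 -62.2] ext [45. 61.] encl [426.5 -62.4] 36.5
427,-61,55,32 side 279 z 54.4 mid [427.2 -59.4] ext [42. 62.] encl [427.2 -58.6] 36.7
```

View pics/m8scene.png

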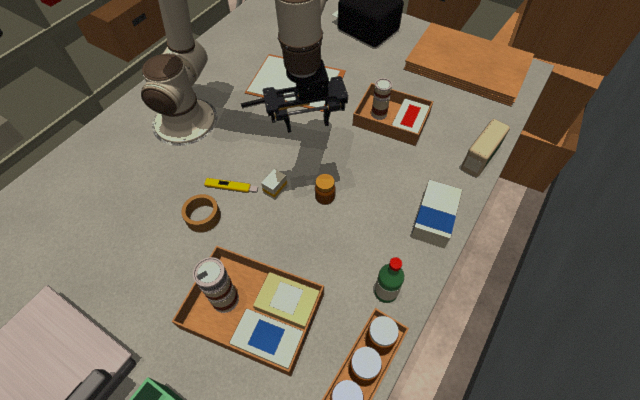

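View pics/m8side.png

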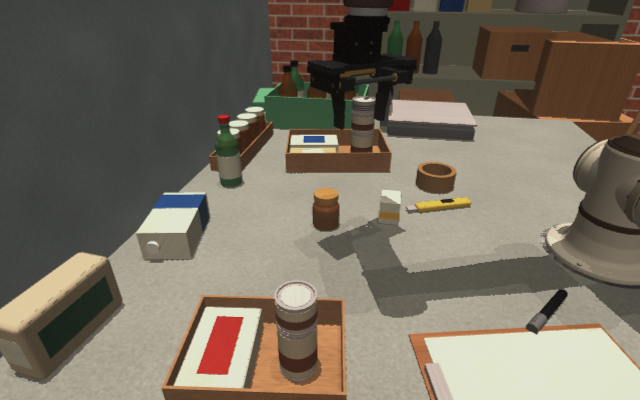

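Both stacks stand straight: wide at (215,283) and narrow at (382,98) in the scene view, and (363,120) and (297,330) in the side view. The jar and packet are where they were and the arm is clear, so I'm handing in.

```bash
python3 -c "
from plant import workorder,observe
print(observe()['qd'].round(3)); print(workorder.job_done())"
```

```text
[-0.004 -0.     0.     0.001  0.002  0.001]
the job is handed in; nothing more can be done
None
```

All five tins are packed and I handed the job in at about 47 s, well under the 136 s limit. No verdict is reported.

**Wide tins:** tall, mid and short are stacked in that order in the empty half of the family carton. The stack stands at about (523, −402), for a target of (522.6, −401.5). The three tops measured within about 1 mm of each other, and the top of the stack is at 182–184 mm (185 expected).

**Narrow tins:** the tall one is below and the short one on top, in the empty half of the small carton. The stack stands at about (542, 375), for a target of (542.4, 374.7). Its top is at 134–136 mm (137 expected).

**Jam jar and stock-cube packet:** both measured where they stood at the start.

**Forces:** the wrist force readings stayed at a few newtons, and the arm was clear and still at hand-in.

**Checks that disagreed or fell short:**
- The scene and side views differ by about 2–3 mm in y and 1.5–2 mm in z, the same way throughout, so I used the mean. This is about the stated calibration error.
- After placing narrow_tall, the scene view of its top was hidden by the arm. I relied on the side view and the TCP pose for that placing, and the final two-view check confirmed the stack.

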